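# Steady and load the condiment stand

### The arm

A 6-joint arm with a two-finger parallel gripper is mounted at the origin on a cart in front of the work surface, level with it; the furniture and walls round the work are solid. World frame = base frame: x ahead of the robot, y to its left, z up, the work surface at z = 0. Lengths are in m, angles in rad, forces in N, time in s.
With the tool pointing down it reaches from about 0.225 to 0.875 m from the base axis. Payload 3.4 kg.
Tool frame: the origin (TCP) lies midway between the tips of the shut fingers; the grasp point (between the pads) lies 19 mm behind it (manip.pinch_z is the distance from the TCP to the grasp point, in m); z points along the fingers, y is the line along which they close (so a half turn about z gives the same grasp; the last joint's range is limited). The gripper opens to 85 mm and grips with 20 to 120 N. Pads are 22 mm wide; open, the fingers measure 114 mm over their backs; the gripper's body (76 mm by 85 mm) begins 54 mm behind the grasp point. The pads swing forward as they close: fully open they stand 13 mm farther back than shut.
Start: joints at [-1.279, 0.276, 1.505, -0, 1.361, -0.121], TCP at [0.231, -0.527, 0.201] pointing down, gripper open.
Joint ranges: [-2.89, 2.89], [-0.75, 2.08], [0.22, 2.7], [-1.18, 4.32], [0.11, 2.71], [-2.7, 2.7]. Speed limits (rad/s): [2.57, 2.57, 3.14, 3.14, 3.14, 3.14].

### API

Orientations are given as a unit quaternion [w, x, y, z].
In Python, from rig import manip gives the robot as it stands.
- The arm moves only by the tool carry_out, never from a script. Its arguments are lists of equal length, an entry for each row: "delta_pos": the shift along the tool's x, y, z scaled (see below), a list of three; "turn": the turn, a rotation vector about the tool's x, y, z scaled (see below), a list of three; "claw": the closure, from -1 (fully open) to 1 (shut). A call has 1 to 12 rows; each row is the pose to reach, as a shift and turn from the pose commanded when the call began, along the tool's axes at that moment; what a row does not reach only later rows make up. The controller multiplies each number of a shift by 400 mm and each number of a turn by 30 degrees. A row lasts 1/10 s, in which the tool goes at most 50 mm and 8.59 degrees, less where a joint would pass 70% of its speed; a pose out of reach is approached as far as the arm can. A call with a number of a shift or a turn outside -1 to 1 is refused whole. A call with a gripper value outside its range is refused whole. The fingers move at their own pace and stop on an object; "force" is the grip in N (left out, the last holds). Time passes only in rows, so rows that repeat a pose let the fingers close. It gives the time, the measured TCP pose, the force, the opening and the grip force at its end, in the units of the state.
- manip.get_state(): the state, without advancing time (a new reading comes with each control period).
- manip.get_image(name): name is "side" or "top" or "wrist"; returns a dict with "image" (384x512x3 uint8, red, green, blue), "z_map" (384x512 float32, m along the optical axis (not along the pixel's ray), 0 where there is no reading), "fx", "fy", "cx", "cy" (pixels), "world_to_cam" (4x4, takes a point from world to camera coordinates). Camera axes: x right, y down, z forward; pixel columns grow to the right and rows downward; lengths in m; the calibration is good to about 2 mm. A picture is of the moment at which its call begins.
- manip.sign_off(): hands the job in; it is judged then, once.
Trained networks look in the newest picture that a camera, given by its name, has taken for a name from the list of things; names that differ only in an ending like _2 or _b are one class to them, and where a whole thing is asked for, a point or a joint stands for the part that bears it (a point fixed in the world has none). Each returns a list of dicts, best first, with "score" (0 to 1); they miss things now and then, are a little off and sometimes report something else, mostly with a low value. They report only what shows in the picture. A call takes as long as a camera call.
- manip.spot_in(camera, query): "point" ([x, y, z] in m, in world coordinates, good to about 4 mm: the middle of the surface that is visible of it).
- manip.place_of(camera, query): "point" ([x, y, z] in m, in world coordinates, good to about 4 mm: a listed point, or the origin of a listed thing).
The state is a dict: "clock": time; "qpos": joint angles; "qd": joint speeds; "effort": joint torques, N m; "position": TCP position; "ee_rot": TCP orientation; "contact_force": force on the tool from outside, world axes, zero at the start; "moment": the same for the moment, N m; "width": finger opening in m; "gripper_force": force on a finger pad.
Only numpy, scipy, OpenCV 4.12 (cv2) and the standard library are available. Lean on these libraries where they do the work, as an engineer would, in place of code of your own. Each camera call takes 0.05 s, during which the arm holds its last target. There are 200 camera calls.

### The job

The condiment stand on the worktop rocks because its two screw feet are too short. Lift its clear cover off and lay it flat on the worktop, screw both red knobs clockwise until each foot stands firm and the stand no longer rocks, and only then load it: set every deli cup upright on its deck. Leave the marker and the tape roll where they are.

Things in the scene. Friction and masses are not known exactly. Their poses are not given: they have to be found in the camera images.
- stand: condiment stand, fixed in place on a rubber middle foot; origin on the worktop under its centre, x towards its rear foot side, y along its deck (to the left seen from the front), z up. Its steel deck is flat, 90 mm (x) by 245 mm (y), top 70 mm above the origin, open at the front and back, with a steel wire rail at each end (y = +-118 mm) that stands 39 mm above it; it takes three cups in a row along y at 73 mm spacing
- rocker (a joint): rocking of the stand's upper part about its y axis, rad; 0 = level; it springs back weakly to level, and rocks by up to 0.06 either way while the feet are short; with both feet firm it cannot rock
- front_screw (a joint): turn of the front screw foot, rad; grows as the knob is turned CLOCKWISE seen from above, which lowers the foot 1.27 mm per rad (8 mm a turn). At 6.0 the foot stands firm on the worktop and turns no further; at the start it is 2.0 to 3.6 rad short of that. Friction 0.05 N m; it stays where it is left.
- rear_screw (a joint): turn of the rear screw foot, rad; grows as the knob is turned CLOCKWISE seen from above, which lowers the foot 1.27 mm per rad (8 mm a turn). At 6.0 the foot stands firm on the worktop and turns no further; at the start it is 2.0 to 3.6 rad short of that. Friction 0.05 N m; it stays where it is left.
- front_knob (a point): red round fluted knob with a white line on top, 32 mm diameter, 28 mm tall, on the front (robot's side) screw foot of the stand; point on the screw axis, half-way up the knob (about 94 mm above the worktop when firm, up to 5 mm higher at the start; it sinks as it is screwed in). The axis stands in front of the stand's centre line: 80 mm along -x and 36.5 mm along -y of the stand's axes. The knob stands clear above the deck and can be gripped from above at any yaw.
- rear_knob (a point): red round fluted knob with a white line on top, 32 mm diameter, 28 mm tall, on the rear screw foot of the stand; point on the screw axis, half-way up the knob (about 94 mm above the worktop when firm, up to 5 mm higher at the start; it sinks as it is screwed in). The axis stands behind the stand's centre line: 80 mm along +x and 36.5 mm along +y of the stand's axes. The knob stands clear above the deck and can be gripped from above at any yaw.
- cover: loose clear plastic cover lying over the deck, 104 mm (x) by 216 mm (y), 18 mm high, lying between the end rails (7 mm clearance each), with a down-turned skirt along its front and back that overlaps the deck edges by 14 mm (5 mm clearance each), 0.22 kg; origin at the centre of its lower edge; x and y along those of the stand at the start. Lift it straight up by more than 40 mm to clear deck and rails; it lies flat on its skirts
- cover_bar (a point): black bar handle on top of the cover: bar 70 mm long along the cover's x, 12 mm wide (y), 14 mm high; point at the bar's centre, 50 mm above the cover's lower edge and 32 mm above its top face, so it is gripped across the cover's y
- clear_spot (a point): fixed point (x 0.418, y 0.045) on a clear patch of worktop, x 0.34 (front edge) to 0.485 and y -0.06 to 0.15, where the cover fits, lying along y; any flat place on the worktop will do. Behind it stands the white roaster: front x 0.485, 0.23 high; its black handle reaches to x 0.454 from y -0.28 to -0.07, 0.11 to 0.14 high. A 0.30 m high black kettle stands right behind the stand
- marker: blue and white marker pen lying near the front edge, 135 mm long; leave it
- tape_roll: roll of beige tape lying flat on the right, 104 mm diameter, 25 mm high; leave it
- paprika_mid (a point): centre (30 mm up) of the orange-red lidded deli cup, 60 mm tall, body tapering up to 64 mm, white lid 66 mm; grip it round the body from above; 0.22 kg; may be absent
- cup_paprika: the same orange-red cup, origin at the centre of its underside
- salt_mid (a point): centre (30 mm up) of the white lidded deli cup, 60 mm tall, body tapering up to 64 mm, white lid 66 mm; grip it round the body from above; 0.22 kg; may be absent
- cup_salt: the same white cup, origin at the centre of its underside
- cumin_mid (a point): centre (30 mm up) of the brown lidded deli cup, 60 mm tall, body tapering up to 64 mm, white lid 66 mm; grip it round the body from above; 0.22 kg; may be absent
- cup_cumin: the same brown cup, origin at the centre of its underside

How it is judged:
By the outcome, as a careful person would: the job done as asked, in the order asked, and still so for the second after the job is handed in, with the robot touching nothing.
Of cup_paprika, cup_salt, cup_cumin only 2 to 3 are there at a start; the rules pass over those that are not, and their reading is None.
At some moment in a run one of cover may be knocked a few centimetres aside while the robot is not near it.
It also fails if it takes over 210 s, if anything falls off the work surface, if the arm or the gripper's body presses on something with over 40 N, if the wrist force passes 120 N, or if a joint passes its speed limit or range.

## Working session

There is one attempt and no reset: what is moved stays moved. The work goes in short steps, Python scripts to look and compute and a tool call to move; the robot and the scene stay as the last step left them, time stands still between calls to the robot, and variables do not carry over. Pictures are saved under pics/ and viewed, at most 14 in all, crops included, and the job is handed in when it is done.

Besides the shell and the picture viewer there is one more tool, called as name(argument=value, ...), one argument or row to a line, values as JSON. carry_out: Moves the arm, as the interface text tells. Shifts and turns lie within -1 to 1; 1 stands for 400 mm of shift or 30 degrees of turn. Its arguments: {"type":"object","properties":{"delta_pos":{"type":"array","items":{"type":"array","items":{"type":"number","minimum":-1,"maximum":1}}},"turn":{"type":"array","items":{"type":"array","items":{"type":"number","minimum":-1,"maximum":1}}},"claw":{"type":"array","items":{"type":"number"}},"force":{"type":"number"}},"required":["delta_pos","turn","claw"]}

```bash
ls; mkdir -p pics
cat > h.py <<'E'
from rig import manip
import numpy as np, cv2
from scipy.spatial.transform import Rotation as R
def st():
    s=manip.get_state(); q=s["ee_rot"]; return s, np.array(s["position"]), R.from_quat([q[1],q[2],q[3],q[0]])
def snap(cam,fn=None):
    d=manip.get_image(cam)
    if fn: cv2.imwrite("pics/"+fn,d["image"][:,:,::-1])
    return d
def world(d):
    z=d["z_map"]; v,u=np.mgrid[:z.shape[0],:z.shape[1]]
    p=np.stack([(u-d["cx"])/d["fx"]*z,(v-d["cy"])/d["fy"]*z,z,np.ones_like(z)],-1)
    return (p@np.linalg.inv(d["world_to_cam"]).T)[...,:3]
def find(cam,names,place=True):
    for n in names:
        r=(manip.place_of if place else manip.spot_in)(cam,n)
        print(cam,n,[(np.round(x["point"],4).tolist(),round(x["score"],2)) for x in r[:3]])
def delta(target,yaw=None):
    """print scaled tool shift to target TCP, and turn to world yaw of tool y-axis (deg, mod 180), tool down"""
    s,p,r=st(); d=r.inv().apply(np.array(target)-p)/0.4
    print("pos",p.round(4),"shift",d.round(4),"rows",np.ceil(np.linalg.norm(d*.4)/.05))
    y=r.as_matrix()[:,1]; cur=np.degrees(np.arctan2(y[1],y[0])); print("yaw y",cur.round(2),"tool z",r.as_matrix()[:,2].round(3),"q6",round(s["qpos"][5],3))
    if yaw is not None: print("turn z scaled",[((-(yaw+k-cur)+180)%360-180)/30 for k in(0,180)])
E
python3 - <<'E'
from h import *
s,p,r=st(); print(s); print(r.as_matrix().round(3))
for c in("top","side"):
    snap(c,c+"0.png"); find(c,["stand","front_knob","rear_knob","cover_bar","cover","paprika_mid","salt_mid","cumin_mid","marker","tape_roll"])
E
```

```text
pics
{'clock': 0.0, 'qpos': array([-1.27900875e+00,  2.76621787e-01,  1.50610982e+00, -8.23781137e-07,
        1.36067538e+00, -1.21001620e-01]), 'qd': array([-0.00109206,  0.00074194, -0.00135429, -0.00053635, -0.00104564,
        0.00310598]), 'effort': array([-1.10919515e-03, -4.16772544e+01, -2.45803177e+01,  4.93523908e-05,
        1.11548707e-02, -2.19920884e-05]), 'position': array([ 0.23050185, -0.5261651 ,  0.19993376]), 'ee_rot': array([-9.03827476e-04,  9.78775718e-01,  2.04932358e-01, -7.77728936e-05]), 'contact_force': array([ 0.33011918,  0.34969759, -0.06536629]), 'moment': array([ 0.01807756, -0.00184243, -0.01328137]), 'gripper_force': 0.0, 'width': 0.0856145901882407}
[[ 0.916  0.401 -0.001]
 [ 0.401 -0.916  0.002]
 [ 0.    -0.002 -1.   ]]
top stand [([0.5408, 0.2856, -0.0014], 0.98)]
top front_knob [([0.4711, 0.2357, 0.098], 0.42)]
top rear_knob [([0.6133, 0.3343, 0.1001], 0.63)]
top cover_bar [([0.5446, 0.2858, 0.1047], 0.75)]
top cover [([0.5412, 0.2802, 0.057], 0.84)]
top paprika_mid []
top salt_mid [([0.4249, -0.4063, 0.0293], 0.72), ([0.3593, 0.2839, -0.0021],
[... 213 characters left out ...]
0.5), ([0.404, -0.2829, -0.002], 0.42), ([0.6129, 0.3366, 0.1001], 0.32)]
side stand [([0.5407, 0.2827, -0.0012], 0.71)]
side front_knob [([0.4047, -0.1535, 0.0012], 0.51), ([0.4693, 0.2361, 0.0961], 0.47)]
side rear_knob [([0.6181, 0.339, 0.0984], 0.64)]
side cover_bar [([0.5378, 0.2766, 0.1058], 0.96), ([0.4152, -0.4023, 0.0267], 0.29)]
side cover [([0.5397, 0.2846, 0.0552], 0.8)]
side paprika_mid [([0.405, -0.1601, 0.033], 0.65), ([0.4157, -0.4029, 0.0288], 0.21)]
side salt_mid [([0.413, -0.4039, 0.0276], 0.6)]
side cumin_mid [([0.402, -0.2823, 0.0308], 0.52), ([0.406, -0.1584, 0.0283], 0.32)]
side marker [([0.3591, 0.285, -0.0031], 0.8)]
side tape_roll [([0.4046, -0.5438, 0.0014], 0.84)]
```

View pics/top0.png

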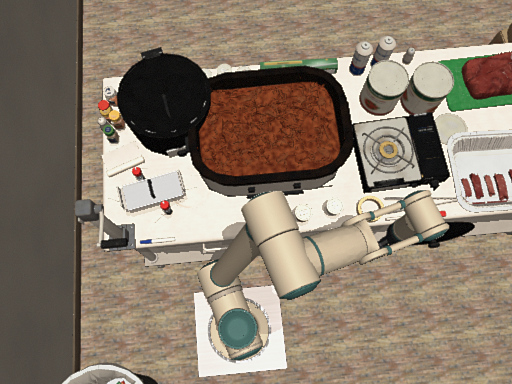

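View pics/side0.png

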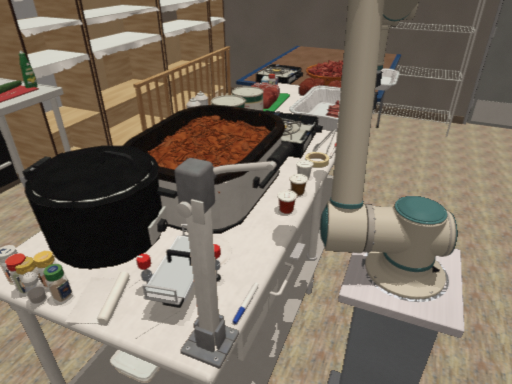

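The pictures show the stand (top view, px ~(150,190)) with the cover on it and the knobs at (137,172) and (166,207). Three cups are at px (268,214), (303,213) and (334,207), and there is a camera post at the left. Stand yaw comes out at about 10°. Next I check the kettle and post clearances.

Run:
```python
from h import *
pts=np.concatenate([world(snap(c)).reshape(-1,3) for c in("top","side")])
k=(pts[:,2]>.14)&(abs(pts[:,0]-.55)<.32)&(abs(pts[:,1]-.3)<.3)
q=pts[k]
import collections
g={}
for x,y,z in q:
    a=(round(x/.03),round(y/.03)); g[a]=max(g.get(a,0),z)
print("rows x .84->.24; cols y .57->0 step -.03; height cm")
for i in range(28,7,-1): print("%.2f"%(i*.03)," ".join("%3d"%(100*g[(i,j)]) if (i,j) in g else "  ." for j in range(20,0,-1)))
delta([.45,.15,.36],-80)
```

```text
rows x .84->.24; cols y .57->0 step -.03; height cm
0.84   .   .   .   .   .   .   .  22  25  26  26  26  27  29  29  26  27  26  26  24
0.81   .   .   .   .   .   .   .   .  25  25  26  26  27  30  30  26  27  26  26  24
0.78   .   .   .   .   .   .   .   .  24  25  26  26  26  27  30  26  27  26  25  23
0.75   .   .   .   .   .   .   .   .  22  24  25  25  26  26  30  26  26  26  24  19
0.72   .   .   .   .   .   .   .   .   .  23  24  25  25  25  28  26  25  23  18  18
0.69   .   .   .   .   .   .   .   .   .   .   .  23  24  24  24  23  23  23  18  18
0.66   .   .   .   .   .   .   .   .   .   .   .   .   .   .   .  17  23  23  18  18
0.63   .   .   .   .   .   .   .   .   .   .   .   .   .   .   .   .  22  23  18  19
0.60   .   .   .   .   .   .   .   .   .   .   .   .   .   .   .   .  23  23  18  19
0.57   .   .   .   .   .   .   .   .   .   .   .   .   .   .   .   .  22  23  23  19
0.54   .   .   .   .   .   .   .   .   .   .   .   .   .   .   .   .   .  22  23  23
0.51   .   .   .   .   .   .   .   .   .   .   .   .   .   .   .   .   .   .  23  23
0.48   .   .   .   .   .   .
[... 231 characters left out ...]
   .   .   .   .   .  46  46  46  44   .   .   .   .   .   .   .   .   .   .   .
0.36   .   .   .   .   .  46  46  46  44   .   .   .   .   .   .   .   .   .   .   .
0.33   .   .   .   .   .   .   .  44  45   .   .   .   .   .   .   .   .   .   .   .
0.30   .   .   .   .   .   .   .  45  45   .   .   .   .   .   .   .   .   .   .   .
0.27   .   .   .   .   .   .   .  46  47  47  47   .   .   .   .   .   .   .   .   .
0.24   .   .   .   .   .   .   .   .  46  46  46   .   .   .   .   .   .  17  18  19
pos [ 0.2307 -0.5267  0.2008] shift [ 1.181  -1.3297 -0.398 ] rows 15.0
yaw y -66.35 tool z [ 0. -0. -1.] q6 -0.121
turn z scaled [np.float64(0.4549951813068352), np.float64(-5.545004818693164)]
```

carry_out(
  delta_pos=[
    [0.86,-0.78,-0.4],
    [0.86,-0.78,-0.4],
    [0.86,-0.78,-0.4],
    [0.86,-0.78,-0.4],
    [0.86,-0.78,-0.4],
    [0.86,-0.78,-0.4],
    [0.86,-0.78,-0.4],
    [0.86,-0.78,-0.4],
    [0.86,-0.78,-0.4],
    [0.86,-0.78,-0.4],
    [0.86,-0.78,-0.4],
    [0.86,-0.78,-0.4],
  ],
  turn=[
    [0,0,0.455],
    [0,0,0.455],
    [0,0,0.455],
    [0,0,0.455],
    [0,0,0.455],
    [0,0,0.455],
    [0,0,0.455],
    [0,0,0.455],
    [0,0,0.455],
    [0,0,0.455],
    [0,0,0.455],
    [0,0,0.455],
  ],
  claw=[-1,-1,-1,-1,-1,-1,-1,-1,-1,-1,-1,-1],
)

```text
clock: 2.4
position: [0.4207, -0.1025, 0.361]
ee_rot: [0.001, 0.996, 0.088, 0.0]
contact_force: [-0.0, 0.8, -0.6]
width: 0.0852
gripper_force: 0.0
```

Run:
```python
from h import *
delta([.47,.2,.36],-80)
```

```text
pos [ 0.4207 -0.1025  0.361 ] shift [ 0.2545 -0.7227  0.0016] rows 7.0
yaw y -79.86 tool z [ 0.    -0.001 -1.   ] q6 0.995
turn z scaled [np.float64(0.004792354414145924), np.float64(-5.995207645585854)]
```

carry_out(
  delta_pos=[
    [0.25,-0.72,0],
    [0.25,-0.72,0],
    [0.25,-0.72,0],
    [0.25,-0.72,0],
    [0.25,-0.72,0],
    [0.25,-0.72,0],
    [0.25,-0.72,0],
    [0.25,-0.72,0],
    [0.25,-0.72,0],
  ],
  turn=[
    [0,0,0],
    [0,0,0],
    [0,0,0],
    [0,0,0],
    [0,0,0],
    [0,0,0],
    [0,0,0],
    [0,0,0],
    [0,0,0],
  ],
  claw=[-1,-1,-1,-1,-1,-1,-1,-1,-1],
)

```text
clock: 3.3
position: [0.4691, 0.196, 0.3602]
ee_rot: [0.001, 0.996, 0.086, -0.001]
contact_force: [-0.6, -0.2, 0.3]
width: 0.0854
gripper_force: 0.0
```

Run:
```python
from h import *
d=snap("wrist","w1.png"); find("wrist",["stand","front_knob","rear_knob","cover_bar","cover"])
snap("side","s1.png")
```

```text
wrist stand [([0.4023, -0.2802, 0.0261], 0.28)]
wrist front_knob [([0.4719, 0.2374, 0.0924], 0.6)]
wrist rear_knob [([0.6144, 0.3349, 0.0978], 0.63)]
wrist cover_bar [([0.5415, 0.2856, 0.1056], 0.79), ([0.4023, -0.1547, 0.0307], 0.34)]
wrist cover [([0.5414, 0.2844, 0.054], 0.91)]
```

View pics/w1.png

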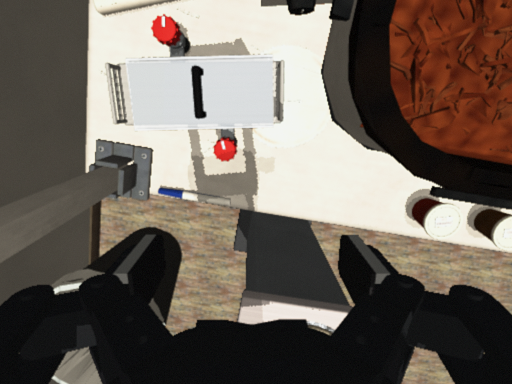

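View pics/s1.png

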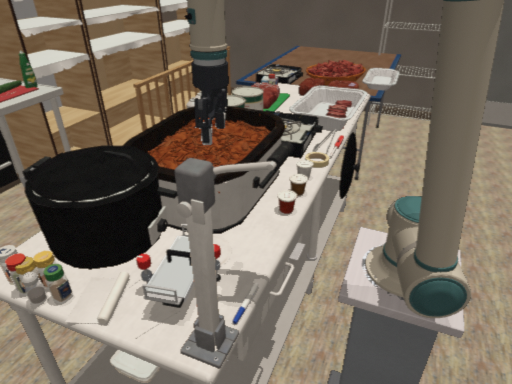

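Wrist view: bar at px (197,90), knobs at (165,28) and (225,150), cover in place. Next I refine with colour and depth.

```bash
cat >> h.py <<'E'
def knobs(cam):
    d=snap(cam); W=world(d); im=d["image"].astype(int)
    m=((im[...,0]>130)&(im[...,1]<70)&(im[...,2]<70)&(W[...,2]>.095)&(W[...,2]<.125)).astype(np.uint8)
    m=cv2.morphologyEx(m,cv2.MORPH_CLOSE,np.ones((7,7),np.uint8))
    n,l,s,c=cv2.connectedComponentsWithStats(m)
    for i in range(1,n):
        if s[i,4]>60:
            P=W[l==i]; top=P[P[:,2]>np.percentile(P[:,2],90)-.004]
            (cx,cy),r=cv2.minEnclosingCircle((top[:,:2]*1000).astype(np.float32))
            print("red",c[i].round(),s[i,4],"circle",round(cx/1000,4),round(cy/1000,4),"r mm",round(r,1),"ztop",np.median(top[:,2]).round(4))
    return d,W
E
python3 - <<'E'
from h import *
d,W=knobs("wrist"); im=d["image"]
m=(im.max(-1)<60)&(W[...,2]>.09)&(W[...,2]<.13)&(abs(W[...,0]-.54)<.06)&(abs(W[...,1]-.285)<.05)
P=W[m]; (c,s,a)=cv2.minAreaRect((P[:,:2]*1000).astype(np.float32)); print("bar",c,s,a,np.median(P[:,2]),P[:,2].max())
dk=(W[...,2]>.066)&(W[...,2]<.085)&(abs(W[...,0]-.54)<.09)&(abs(W[...,1]-.285)<.14)
P=W[dk]; print("cover",cv2.minAreaRect((P[:,:2]*1000).astype(np.float32)),np.median(P[:,2]))
E
```

```text
red [166.  30.] 510 circle 0.5814 0.277 r mm 82.2 ztop 0.1117
red [226. 149.] 361 circle 0.4973 0.2261 r mm 42.9 ztop 0.112
bar (559.6563720703125, 292.8809814453125) (105.5108871459961, 30.042926788330078) 29.95183753967285 0.11266353187592187 0.1153704774101868
cover ((541.4476318359375, 286.0185546875), (104.20297241210938, 241.87545776367188), 11.294394493103027) 0.07416535539962144
```

Run:
```python
from h import *
delta([.5415,.2855,.16],-79.5)
```

```text
pos [0.4691 0.1974 0.361 ] shift [ 0.2161 -0.1858  0.5025] rows 5.0
yaw y -80.06 tool z [ 0. -0. -1.] q6 1.659
turn z scaled [np.float64(-0.018734857853037093), np.float64(5.981265142146962)]
```

carry_out(
  delta_pos=[
    [0.216,-0.186,0.25],
    [0.216,-0.186,0.25],
    [0.216,-0.186,0.25],
    [0.216,-0.186,0.25],
    [0.216,-0.186,0.5],
    [0.216,-0.186,0.5],
    [0.216,-0.186,0.5],
    [0.216,-0.186,0.6],
    [0.216,-0.186,0.65],
    [0.216,-0.186,0.682],
    [0.216,-0.186,0.682],
  ],
  turn=[
    [0,0,-0.02],
    [0,0,-0.02],
    [0,0,-0.02],
    [0,0,-0.02],
    [0,0,-0.02],
    [0,0,-0.02],
    [0,0,-0.02],
    [0,0,-0.02],
    [0,0,-0.02],
    [0,0,-0.02],
    [0,0,-0.02],
  ],
  claw=[-1,-1,-1,-1,-1,-1,-1,-1,-1,-1,-1],
)

```text
clock: 4.8
position: [0.5416, 0.2862, 0.0887]
ee_rot: [0.0, 0.996, 0.092, 0.0]
contact_force: [0.5, 0.6, 0.1]
width: 0.0854
gripper_force: 0.0
```

carry_out(
  delta_pos=[
    [0,0,0],
    [0,0,0],
    [0,0,0],
    [0,0,0],
    [0,0,0],
    [0,0,0],
    [0,0,0],
    [0,0,0],
    [0,0,0],
    [0,0,0],
  ],
  turn=[
    [0,0,0],
    [0,0,0],
    [0,0,0],
    [0,0,0],
    [0,0,0],
    [0,0,0],
    [0,0,0],
    [0,0,0],
    [0,0,0],
    [0,0,0],
  ],
  claw=[1,1,1,1,1,1,1,1,1,1],
  force=50,
)

```text
clock: 5.8
position: [0.5412, 0.2863, 0.0879]
ee_rot: [0.0, 0.996, 0.092, -0.0]
contact_force: [-0.7, 0.1, 0.2]
width: 0.0001
gripper_force: 0.0
```

Run:
```python
from h import *
snap("wrist","w2.png"); find("wrist",["cover_bar","cover"])
for c in("side","top"):
    snap(c); find(c,["cover_bar","cover","stand"])
```

```text
wrist cover_bar [([0.5436, 0.2876, 0.1052], 0.55)]
wrist cover [([0.5384, 0.2848, 0.054], 0.86)]
side cover_bar [([0.537, 0.2795, 0.1065], 0.59)]
side cover [([0.5439, 0.2892, 0.0543], 0.65), ([0.3979, -0.2825, 0.0309], 0.37), ([0.3603, 0.2846, -0.0009], 0.16)]
side stand [([0.5453, 0.2815, -0.0007], 0.84)]
top cover_bar [([0.5434, 0.2824, 0.1076], 0.83)]
top cover [([0.544, 0.28, 0.0564], 0.66), ([0.5442, 0.2853, 0.1037], 0.55)]
top stand [([0.543, 0.2834, 0.0021], 0.56)]
```

View pics/w2.png

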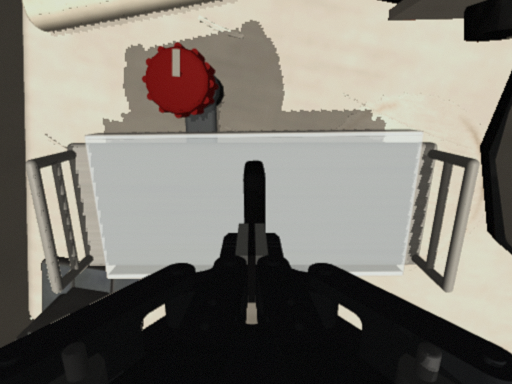

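Run:
```python
from h import *
s,p,r=st(); print(s["width"],s["gripper_force"],s["contact_force"])
d=snap("wrist"); W=world(d)
for v in range(160,340,12): print(v,[W[v,u].round(3).tolist() for u in (240,252,264)])
```

```text
0.00014152961683159662 0.0 [-0.06706047 -0.69703154  0.03897847]
160 [[0.574, 0.299, 0.074], [0.576, 0.292, 0.075], [0.577, 0.284, 0.074]]
172 [[0.567, 0.298, 0.075], [0.576, 0.292, 0.11], [0.576, 0.285, 0.104]]
184 [[0.559, 0.297, 0.075], [0.57, 0.291, 0.112], [0.571, 0.284, 0.111]]
196 [[0.55, 0.295, 0.073], [0.564, 0.289, 0.113], [0.564, 0.283, 0.111]]
208 [[0.542, 0.294, 0.075], [0.557, 0.288, 0.114], [0.558, 0.282, 0.111]]
220 [[0.533, 0.292, 0.074], [0.551, 0.287, 0.114], [0.551, 0.28, 0.111]]
232 [[0.551, 0.293, 0.133], [0.552, 0.287, 0.133], [0.553, 0.282, 0.133]]
244 [[0.551, 0.293, 0.146], [0.552, 0.287, 0.146], [0.553, 0.282, 0.145]]
256 [[0.552, 0.292, 0.157], [0.552, 0.287, 0.156], [0.554, 0.283, 0.159]]
268 [[0.552, 0.292, 0.167], [0.547, 0.286, 0.156], [0.554, 0.283, 0.168]]
280 [[0.553, 0.292, 0.175], [0.541, 0.285, 0.156], [0.554, 0.284, 0.175]]
292 [[0.553, 0.291, 0.182], [0.536, 0.284, 0.156], [0.556, 0.284, 0.184]]
304 [[0.548, 0.291, 0.182], [0.414, 0.261, 0.0], [0.551, 0.284, 0.184]]
316 [[0.544, 0.29, 0.182], [0.399, 0.258, 0.0], [0.548, 0.283, 0.184]]
328 [[0.552, 0.291, 0.196], [0.551, 0.287, 0.194], [0.553, 0.284, 0.196]]
```

carry_out(
  delta_pos=[
    [0,0,-0.02],
    [0,0,-0.04],
    [0,0,-0.06],
    [0,0,-0.06],
    [0,0,-0.06],
  ],
  turn=[
    [0,0,0],
    [0,0,0],
    [0,0,0],
    [0,0,0],
    [0,0,0],
  ],
  claw=[1,1,1,1,1],
)

```text
clock: 6.9
position: [0.5415, 0.2864, 0.1125]
ee_rot: [-0.0, 0.996, 0.092, 0.001]
contact_force: [-0.3, -0.5, -0.1]
width: 0.0004
gripper_force: 0.0
```

Run:
```python
from h import *
d=snap("wrist","w3.png"); W=world(d); print([W[v,u].round(3).tolist() for v,u in((210,258),(160,200),(200,140),(250,150))])
find("wrist",["cover_bar","cover"]); s,_,_=st(); print(s["width"],s["gripper_force"],s["contact_force"])
```

```text
[[0.548, 0.283, 0.114], [0.565, 0.328, 0.074], [0.526, 0.369, 0.074], [0.485, 0.358, 0.074]]
wrist cover_bar [([0.5431, 0.2844, 0.1061], 0.6)]
wrist cover [([0.541, 0.2839, 0.0538], 0.93)]
0.000255753610607207 0.0 [-0.08408444 -0.36756837  0.41621298]
```

Run:
```python
from h import *
print(manip.pinch_z,[a for a in dir(manip) if a[0]!="_"])
d=snap("side"); a=cv2.resize(d["image"][130:330,120:270,::-1],None,fx=3,fy=3,interpolation=cv2.INTER_CUBIC)
w=cv2.imread("pics/w3.png")[100:384,180:330]; w=cv2.resize(w,(317,600))
cv2.imwrite("pics/c1.png",np.hstack([a,w]));
```

```text
0.0187 ['MotionError', 'get_image', 'get_state', 'pinch_z', 'place_of', 'sign_off', 'spot_in']
```

View pics/c1.png

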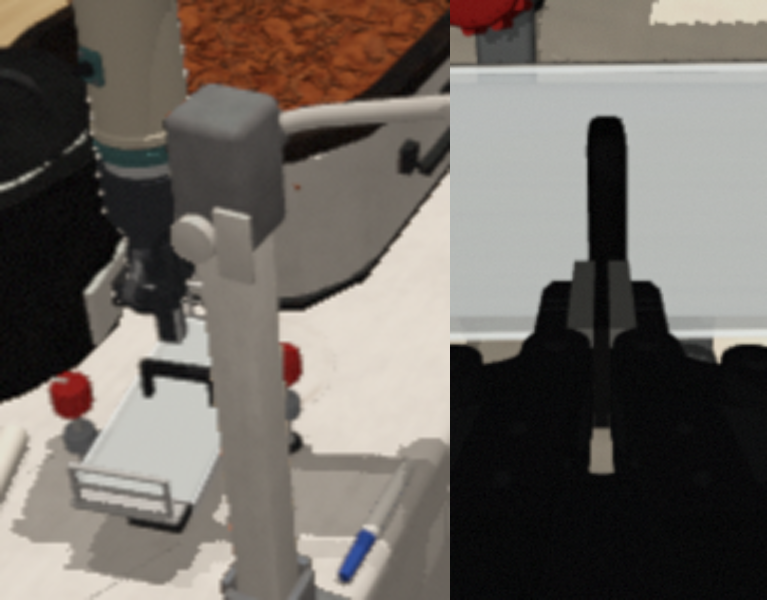

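Run:
```python
from h import *
d=snap("side"); W=world(d)
for v in range(228,256,3): print(v,[(W[v,u]*1000).round().astype(int).tolist() for u in range(168,186,3)])
print(np.array(st()[1]).round(4))
```

```text
228 [[520, 340, 232], [524, 325, 220], [71, 891, 747], [528, 298, 200], [532, 282, 188], [599, 180, 97]]
231 [[520, 342, 225], [522, 330, 215], [527, 313, 202], [528, 300, 192], [532, 283, 179], [600, 180, 86]]
234 [[539, 321, 195], [525, 327, 204], [524, 317, 197], [535, 292, 175], [532, 286, 172], [602, 180, 75]]
237 [[694, 134, 2], [546, 303, 171], [539, 300, 171], [534, 296, 170], [530, 290, 166], [593, 193, 76]]
240 [[687, 144, 0], [677, 143, 2], [540, 301, 162], [533, 299, 163], [530, 291, 158], [587, 203, 74]]
243 [[678, 158, 2], [672, 151, -2], [542, 300, 151], [534, 299, 154], [530, 292, 149], [578, 217, 78]]
246 [[670, 169, 0], [71, 891, 747], [596, 235, 75], [587, 233, 76], [583, 226, 72], [575, 223, 72]]
249 [[571, 290, 115], [597, 248, 74], [588, 246, 76], [581, 242, 75], [573, 240, 76], [567, 235, 74]]
252 [[568, 296, 112], [559, 296, 114], [553, 292, 113], [544, 291, 115], [539, 286, 113], [532, 283, 113]]
255 [[567, 299, 104], [562, 294, 101], [553, 293, 104], [544, 292, 106], [535, 292, 109], [528, 290, 110]]
[0.541  0.2862 0.1116]
```

The side depth puts the shut fingertips at z≈0.145 while the reported TCP is 0.112, so the tips are about 33 mm higher than reported and closed above the bar. I'll open, descend by the measured amount and watch for contact.

carry_out(
  delta_pos=[
    [0,0,0],
    [0,0,0],
    [0,0,0],
    [0,0,0],
    [0,0,0],
    [0,0,0.04],
    [0,0,0.08],
    [0,0,0.12],
    [0,0,0.13],
    [0,0,0.13],
  ],
  turn=[
    [0,0,0],
    [0,0,0],
    [0,0,0],
    [0,0,0],
    [0,0,0],
    [0,0,0],
    [0,0,0],
    [0,0,0],
    [0,0,0],
    [0,0,0],
  ],
  claw=[0,0,0,0,0,0,0,0,0,0],
)

```text
clock: 8.15
position: [0.5408, 0.2861, 0.0594]
ee_rot: [0.0, 0.996, 0.092, -0.001]
contact_force: [0.2, -0.3, 1.1]
width: 0.0423
gripper_force: 0.0
```

Run:
```python
from h import *
d=snap("wrist"); a=cv2.resize(d["image"][100:384,130:380,::-1],(400,454))
d=snap("side"); W=world(d); b=cv2.resize(d["image"][180:300,130:235,::-1],(397,454))
cv2.imwrite("pics/c2.png",np.hstack([a,b]));
```

```text
(no output)
```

View pics/c2.png

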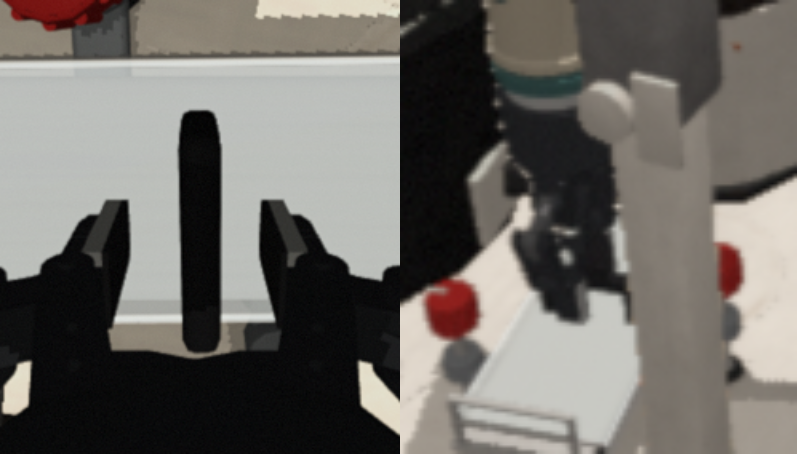

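The fingers straddle the bar and are centred on it. Closing.

carry_out(
  delta_pos=[
    [0,0,0],
    [0,0,0],
    [0,0,0],
    [0,0,0],
    [0,0,0],
    [0,0,0],
    [0,0,0],
    [0,0,-0.02],
    [0,0,-0.05],
    [0,0,-0.05],
  ],
  turn=[
    [0,0,0],
    [0,0,0],
    [0,0,0],
    [0,0,0],
    [0,0,0],
    [0,0,0],
    [0,0,0],
    [0,0,0],
    [0,0,0],
    [0,0,0],
  ],
  claw=[1,1,1,1,1,1,1,1,1,1],
  force=50,
)

```text
clock: 9.25
position: [0.5424, 0.2868, 0.0816]
ee_rot: [-0.0, 0.996, 0.092, 0.001]
contact_force: [0.3, -0.3, -2.3]
width: 0.0113
gripper_force: 49.2
```

carry_out(
  delta_pos=[
    [0,0,-0.12],
    [0,0,-0.24],
    [0,0,-0.36],
    [0,0,-0.48],
    [0,0,-0.56],
    [0,0,-0.56],
    [0,0.12,-0.56],
    [0,0.24,-0.56],
    [-0.14,0.32,-0.56],
    [-0.28,0.43,-0.56],
    [-0.43,0.535,-0.56],
    [-0.43,0.535,-0.56],
  ],
  turn=[
    [0,0,0],
    [0,0,0],
    [0,0,0],
    [0,0,0],
    [0,0,0],
    [0,0,0],
    [0,0,0],
    [0,0,0],
    [0,0,0.1],
    [0,0,0.2],
    [0,0,0.3],
    [0,0,0.35],
  ],
  claw=[1,1,1,1,1,1,1,1,1,1,1,1],
)

```text
clock: 10.45
position: [0.4151, 0.0495, 0.3019]
ee_rot: [0.0, 1.0, 0.0, -0.002]
contact_force: [0.5, -1.5, -0.3]
width: 0.011
gripper_force: 49.6
```

Run:
```python
from h import *
delta([.414,.045,.0034],-90)
s=st()[0]; print(s["width"],s["contact_force"])
d=snap("side"); W=world(d)
find("side",["cover","cover_bar"]); find("top",["cover"])
```

```text
pos [0.4151 0.0495 0.3019] shift [-3.000e-04  1.090e-02  7.464e-01] rows 6.0
yaw y -89.95 tool z [-0.003 -0.    -1.   ] q6 1.522
turn z scaled [np.float64(0.0015611168300154077), np.float64(-5.998438883169984)]
0.01102703412605705 [ 0.45671133 -1.51732481 -0.26245638]
side cover [([0.4141, 0.0536, 0.2957], 0.9)]
side cover_bar [([0.4148, 0.0401, 0.3477], 0.87), ([0.4058, -0.547, -0.0035], 0.61), ([0.4154, 0.0499, 0.2972], 0.51)]
top cover [([0.544, 0.28, 0.0564], 0.66), ([0.5442, 0.2853, 0.1037], 0.55)]
```

carry_out(
  delta_pos=[
    [0,0.01,0.12],
    [0,0.01,0.24],
    [0,0.01,0.36],
    [0,0.01,0.48],
    [0,0.01,0.6],
    [0,0.01,0.68],
    [0,0.01,0.715],
    [0,0.01,0.73],
    [0,0.01,0.737],
    [0,0.01,0.741],
    [0,0.01,0.741],
  ],
  turn=[
    [0,0,0],
    [0,0,0],
    [0,0,0],
    [0,0,0],
    [0,0,0],
    [0,0,0],
    [0,0,0],
    [0,0,0],
    [0,0,0],
    [0,0,0],
    [0,0,0],
  ],
  claw=[1,1,1,1,1,1,1,1,1,1,1],
)

```text
clock: 11.75
position: [0.4186, 0.0469, 0.0081]
ee_rot: [0.0, 1.0, 0.001, 0.001]
contact_force: [-0.5, 0.1, -2.8]
width: 0.0109
gripper_force: 49.6
```

Run:
```python
from h import *
s,p,_=st(); print(p,s["contact_force"])
for c in("side","top"): snap(c); find(c,["cover","cover_bar"])
```

```text
[0.41861732 0.04686227 0.00813329] [-0.52172189  0.07226956 -2.79235761]
side cover [([0.4159, 0.0496, 0.001], 0.6), ([0.4703, 0.2364, 0.0956], 0.26)]
side cover_bar [([0.4153, 0.0412, 0.0571], 0.97)]
top cover [([0.4174, 0.0439, 0.0054], 0.82)]
top cover_bar [([0.4171, 0.0465, 0.0532], 0.64)]
```

Still hanging a few mm up; lower gently until the contact force shows.

carry_out(
  delta_pos=[
    [0,0,0.005],
    [0,0,0.008],
    [0,0,0.011],
    [0,0,0.011],
  ],
  turn=[
    [0,0,0],
    [0,0,0],
    [0,0,0],
    [0,0,0],
  ],
  claw=[1,1,1,1],
)

```text
clock: 12.45
position: [0.4178, 0.0466, 0.0049]
ee_rot: [0.0, 1.0, 0.001, 0.0]
contact_force: [-4.1, 0.0, 17.7]
width: 0.0109
gripper_force: 52.4
```

carry_out(
  delta_pos=[
    [0,0,-0.004],
    [0,0,-0.004],
    [0,0,-0.004],
    [0,0,-0.004],
    [0,0,-0.004],
    [0,0,-0.02],
    [0,0,-0.1],
    [0,0,-0.22],
    [0,0,-0.34],
    [0,0,-0.46],
    [0,0,-0.58],
    [0,0,-0.65],
  ],
  turn=[
    [0,0,0],
    [0,0,0],
    [0,0,0],
    [0,0,0],
    [0,0,0],
    [0,0,0],
    [0,0,0],
    [0,0,0],
    [0,0,0],
    [0,0,0],
    [0,0,0],
    [0,0,0],
  ],
  claw=[0,0,0,0,0,0,0,0,0,0,0,0],
)

```text
clock: 13.65
position: [0.4188, 0.0467, 0.2677]
ee_rot: [0.0, 1.0, 0.001, 0.003]
contact_force: [1.0, 0.4, -0.6]
width: 0.0426
gripper_force: 0.0
```

Run:
```python
from h import *
for c in("side","wrist"): snap(c); find(c,["cover","front_knob","rear_knob","stand"])
delta([.41,.22,.26],None)
```

```text
side cover [([0.4167, 0.051, -0.0002], 0.86)]
side front_knob [([0.4186, 0.0399, 0.0534], 0.68), ([0.4723, 0.2327, 0.0942], 0.48)]
side rear_knob [([0.6149, 0.3357, 0.0982], 0.5)]
side stand [([0.5419, 0.2827, 0.0006], 0.68), ([0.418, 0.0399, 0.0542], 0.24)]
wrist cover [([0.4147, 0.0491, -0.0042], 0.7)]
wrist front_knob [([0.4708, 0.2355, 0.0956], 0.58)]
wrist rear_knob []
wrist stand [([0.5399, 0.2886, 0.0007], 0.97)]
pos [0.417  0.0467 0.262 ] shift [-0.0167 -0.4332  0.005 ] rows 4.0
yaw y -89.9 tool z [-0.003  0.    -1.   ] q6 1.515
```

carry_out(
  delta_pos=[
    [0.135,-0.473,0],
    [0.135,-0.473,0],
    [0.135,-0.473,0],
    [0.135,-0.473,0],
    [0.135,-0.473,0],
    [0.135,-0.473,0],
  ],
  turn=[
    [0,0,-1],
    [0,0,-1],
    [0,0,-1],
    [0,0,-1],
    [0,0,-1],
    [0,0,-1],
  ],
  claw=[0,0,0,0,0,0],
)

```text
clock: 14.75
position: [0.4709, 0.2365, 0.2619]
ee_rot: [0.0, 0.965, 0.26, -0.001]
contact_force: [-0.4, -1.2, 0.6]
width: 0.043
gripper_force: 0.0
```

carry_out(
  delta_pos=[
    [0,0,0],
    [0,0,0],
    [0,0,0],
    [0,0,0],
  ],
  turn=[
    [0,0,-1],
    [0,0,-1],
    [0,0,-1],
    [0,0,-1],
  ],
  claw=[0,0,0,0],
)

```text
clock: 15.15
position: [0.4708, 0.234, 0.263]
ee_rot: [0.0, 0.865, 0.502, -0.001]
contact_force: [-0.3, 0.5, 0.8]
width: 0.0424
gripper_force: 0.0
```

carry_out(
  delta_pos=[
    [0,0,0],
    [0,0,0],
    [0,0,0],
    [0,0,0],
  ],
  turn=[
    [0,0,-1],
    [0,0,-1],
    [0,0,-1],
    [0,0,-1],
  ],
  claw=[0,0,0,0],
)

```text
clock: 15.55
position: [0.4708, 0.234, 0.2631]
ee_rot: [0.0, 0.706, 0.708, -0.001]
contact_force: [-0.8, 0.1, 0.4]
width: 0.0429
gripper_force: 0.0
```

carry_out(
  delta_pos=[
    [0,0,0],
    [0,0,0],
    [0,0,0],
    [0,0,0],
  ],
  turn=[
    [0,0,-1],
    [0,0,-1],
    [0,0,-1],
    [0,0,-1],
  ],
  claw=[0,0,0,0],
)

```text
clock: 15.95
position: [0.4708, 0.2339, 0.2631]
ee_rot: [-0.0, 0.499, 0.867, -0.001]
contact_force: [0.6, -0.1, -0.8]
width: 0.0426
gripper_force: 0.0
```

carry_out(
  delta_pos=[
    [0,0,0],
    [0,0,0],
    [0,0,0],
    [0,0,0],
  ],
  turn=[
    [0,0,-1],
    [0,0,-1],
    [0,0,-1],
    [0,0,-1],
  ],
  claw=[0,0,0,0],
)

```text
clock: 16.35
position: [0.4708, 0.2339, 0.263]
ee_rot: [-0.0, 0.257, 0.966, -0.001]
contact_force: [0.1, 0.3, -0.1]
width: 0.0425
gripper_force: 0.0
```

carry_out(
  delta_pos=[
    [0,0,0],
    [0,0,0],
    [0,0,0],
    [0,0,0],
  ],
  turn=[
    [0,0,-1],
    [0,0,-1],
    [0,0,-1],
    [0,0,-1],
  ],
  claw=[0,0,0,0],
)

```text
clock: 16.75
position: [0.4708, 0.234, 0.2631]
ee_rot: [-0.0, -0.002, 1.0, -0.001]
contact_force: [1.3, -0.1, 0.8]
width: 0.0427
gripper_force: 0.0
```

carry_out(
  delta_pos=[
    [0,0,0],
    [0,0,0],
    [0,0,0],
    [0,0,0],
  ],
  turn=[
    [0,0,-1],
    [0,0,-1],
    [0,0,-1],
    [0,0,-1],
  ],
  claw=[0,0,0,0],
)

```text
clock: 17.15
position: [0.4708, 0.2339, 0.2631]
ee_rot: [-0.0, -0.26, 0.966, -0.0]
contact_force: [0.1, -0.2, -1.0]
width: 0.0428
gripper_force: 0.0
```

carry_out(
  delta_pos=[
    [0,0,0],
    [0,0,0],
    [0,0,0],
    [0,0,0],
  ],
  turn=[
    [0,0,-1],
    [0,0,-1],
    [0,0,-1],
    [0,0,-1],
  ],
  claw=[0,0,0,0],
)

```text
clock: 17.55
position: [0.4708, 0.234, 0.2631]
ee_rot: [-0.001, -0.501, 0.865, -0.0]
contact_force: [-0.3, 0.4, -0.1]
width: 0.0427
gripper_force: 0.0
```

Run:
```python
from h import *
snap("wrist","w4.png")
for c in("wrist","top","side"):
    if c!="wrist": snap(c)
    find(c,["front_knob"])
delta([.471,.236,.10],None)
```

```text
wrist front_knob [([0.4712, 0.2394, 0.0927], 0.86)]
top front_knob []
side front_knob [([0.4693, 0.2372, 0.0941], 0.49)]
pos [0.4712 0.2353 0.2632] shift [-0.0015  0.0015  0.408 ] rows 4.0
yaw y 149.98 tool z [-0. -0. -1.] q6 -2.286
```

View pics/w4.png

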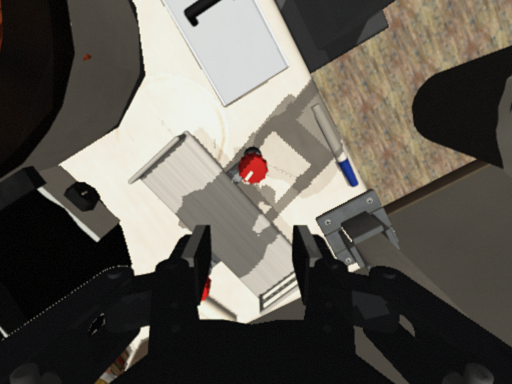

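carry_out(
  delta_pos=[
    [0,0.0,0.12],
    [0,0,0.24],
    [0,0,0.34],
    [0,0,0.42],
    [0,0,0.48],
    [0,0,0.52],
    [0,0,0.54],
    [0,0,0.54],
  ],
  turn=[
    [0,0,0],
    [0,0,0],
    [0,0,0],
    [0,0,0],
    [0,0,0],
    [0,0,0],
    [0,0,0],
    [0,0,0],
  ],
  claw=[-0.3,-0.3,-0.3,-0.3,-0.3,-0.3,-0.3,-0.3],
)

```text
clock: 18.65
position: [0.4707, 0.2356, 0.0463]
ee_rot: [-0.001, -0.501, 0.866, 0.0]
contact_force: [0.7, 0.4, 0.3]
width: 0.0554
gripper_force: 0.0
```

Run:
```python
from h import *
snap("wrist","w5.png"); find("wrist",["front_knob"]); delta([.471,.236,.047])
```

```text
wrist front_knob [([0.4715, 0.237, 0.0942], 0.66)]
pos [0.472  0.2362 0.0479] shift [0.0016 0.0019 0.0022] rows 1.0
yaw y 150.09 tool z [ 0.001  0.    -1.   ] q6 -2.287
```

View pics/w5.png

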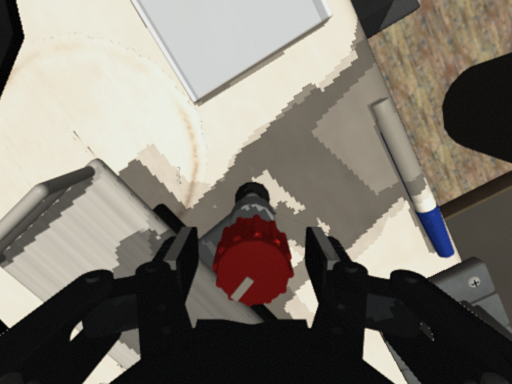

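The knob sits centred between the pads at px (253,265). Grip it and turn clockwise, sinking slightly.

carry_out(
  delta_pos=[
    [0,0,0],
    [0,0,0],
    [0,0,0],
    [0,0,0],
    [0,0,0],
    [0,0,0],
  ],
  turn=[
    [0,0,0],
    [0,0,0],
    [0,0,0],
    [0,0,0],
    [0,0,0],
    [0,0,0],
  ],
  claw=[1,1,1,1,1,1],
  force=40,
)

```text
clock: 19.35
position: [0.4713, 0.2363, 0.0476]
ee_rot: [0.0, -0.501, 0.866, 0.0]
contact_force: [-3.0, 1.9, 5.2]
width: 0.031
gripper_force: 39.4
```

carry_out(
  delta_pos=[
    [0,0,0],
    [0,0,0.001],
    [0,0,0.001],
    [0,0,0.0016],
    [0,0,0.0016],
  ],
  turn=[
    [0,0,0.25],
    [0,0,0.5],
    [0,0,0.75],
    [0,0,1],
    [0,0,1],
  ],
  claw=[1,1,1,1,1],
)

```text
clock: 19.85
position: [0.4715, 0.2356, 0.0467]
ee_rot: [0.0, -0.26, 0.966, -0.0]
contact_force: [-1.5, 0.9, 4.5]
width: 0.0307
gripper_force: 39.4
```

Run:
```python
from h import *
s,p,_=st(); print(p,s["width"],s["gripper_force"],s["contact_force"],s["moment"],s["qpos"][5]); snap("wrist","w6.png")
```

```text
[0.47152887 0.23561305 0.04666295] 0.030737816026728378 39.39615547657013 [-1.51549275  0.87365878  4.45966725] [-0.15166286  0.10997658 -0.05048645] -1.7640755815304694
```

carry_out(
  delta_pos=[
    [0,0,0],
    [0,0,0.001],
    [0,0,0.001],
    [0,0,0.0016],
    [0,0,0.0016],
  ],
  turn=[
    [0,0,0.25],
    [0,0,0.5],
    [0,0,0.75],
    [0,0,1],
    [0,0,1],
  ],
  claw=[1,1,1,1,1],
)

```text
clock: 20.4
position: [0.4712, 0.2349, 0.0457]
ee_rot: [-0.0, -0.002, 1.0, -0.001]
contact_force: [-1.1, -2.6, 4.1]
width: 0.0311
gripper_force: 39.4
```

carry_out(
  delta_pos=[
    [0,0,0],
    [0,0,0.001],
    [0,0,0.001],
    [0,0,0.0016],
    [0,0,0.0016],
  ],
  turn=[
    [0,0,0.25],
    [0,0,0.5],
    [0,0,0.75],
    [0,0,1],
    [0,0,1],
  ],
  claw=[1,1,1,1,1],
)

```text
clock: 20.9
position: [0.4707, 0.2345, 0.0449]
ee_rot: [-0.0, 0.256, 0.967, -0.002]
contact_force: [-1.8, -4.4, 3.7]
width: 0.0309
gripper_force: 39.5
```

```bash
cat >> h.py <<'E'
def chk():
    s,p,_=st(); print(p.round(4),round(s["width"],4),round(s["gripper_force"],1),"F",s["contact_force"].round(1),"M",s["moment"].round(3),"q6",s["qpos"][5].round(3))
E
python3 -c "from h import *;chk()"
```

```text
[0.4707 0.2345 0.0449] 0.0309 39.5 F [-1.8 -4.4  3.7] M [-1.008  0.205 -0.015] q6 -0.721
```

carry_out(
  delta_pos=[
    [0,0,0],
    [0,0,0.001],
    [0,0,0.001],
    [0,0,0.0016],
    [0,0,0.0016],
  ],
  turn=[
    [0,0,0.25],
    [0,0,0.5],
    [0,0,0.75],
    [0,0,1],
    [0,0,1],
  ],
  claw=[1,1,1,1,1],
)

```text
clock: 21.4
position: [0.4702, 0.2341, 0.0448]
ee_rot: [-0.0, 0.497, 0.868, -0.002]
contact_force: [-3.3, -6.6, 8.1]
width: 0.031
gripper_force: 39.9
```

```bash
python3 -c "from h import *;chk()"
```

```text
[0.4702 0.2341 0.0448] 0.031 39.9 F [-3.3 -6.6  8.1] M [-1.21   0.68  -0.013] q6 -0.197
```

carry_out(
  delta_pos=[
    [0,0,0],
    [0,0,0.001],
    [0,0,0.001],
    [0,0,0.0016],
    [0,0,0.0016],
  ],
  turn=[
    [0,0,0.25],
    [0,0,0.5],
    [0,0,0.75],
    [0,0,1],
    [0,0,1],
  ],
  claw=[1,1,1,1,1],
)

```text
clock: 21.9
position: [0.4696, 0.2342, 0.0447]
ee_rot: [-0.0, 0.705, 0.709, -0.002]
contact_force: [-4.3, -6.3, 13.6]
width: 0.0308
gripper_force: 40.3
```

```bash
python3 -c "from h import *;chk()"
```

```text
[0.4696 0.2342 0.0447] 0.0308 40.3 F [-4.3 -6.3 13.6] M [-1.21   1.102 -0.065] q6 0.326
```

carry_out(
  delta_pos=[
    [0,0,0],
    [0,0,0.001],
    [0,0,0.001],
    [0,0,0.0016],
    [0,0,0.0016],
  ],
  turn=[
    [0,0,0.25],
    [0,0,0.5],
    [0,0,0.75],
    [0,0,1],
    [0,0,1],
  ],
  claw=[1,1,1,1,1],
)

```text
clock: 22.4
position: [0.4701, 0.2349, 0.0445]
ee_rot: [0.0, 0.864, 0.503, -0.001]
contact_force: [-5.2, -5.1, 14.2]
width: 0.0308
gripper_force: 40.8
```

```bash
python3 -c "from h import *;chk();snap('wrist','w7.png')"
```

```text
[0.4701 0.2349 0.0445] 0.0308 40.8 F [-5.2 -5.1 14.2] M [-0.797  0.974  0.154] q6 0.849
```

```bash
python3 -c "
import cv2,numpy as np
cv2.imwrite('pics/c3.png',np.hstack([cv2.resize(cv2.imread('pics/%s.png'%n)[190:330,180:330],(390,364)) for n in('w6','w7')]))"
```

```text
(no output)
```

View pics/c3.png

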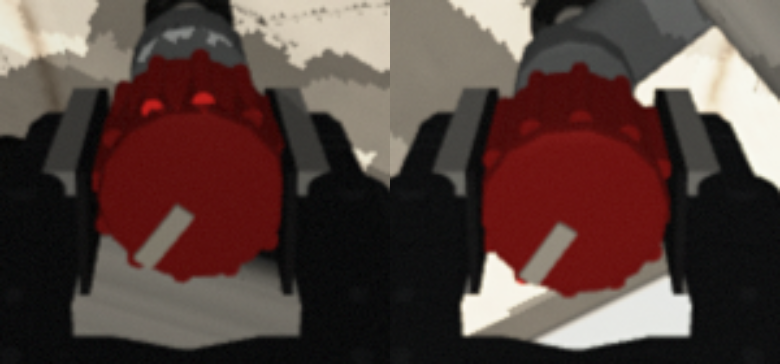

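carry_out(
  delta_pos=[
    [0,0,0],
    [0,0,0],
    [0,0,0],
    [0,0,0],
    [0,0,0],
  ],
  turn=[
    [0,0,0.25],
    [0,0,0.5],
    [0,0,0.75],
    [0,0,1],
    [0,0,1],
  ],
  claw=[1,1,1,1,1],
)

```text
clock: 22.95
position: [0.4724, 0.2368, 0.044]
ee_rot: [-0.0, 0.965, 0.262, 0.001]
contact_force: [-1.3, -1.0, 6.7]
width: 0.0308
gripper_force: 40.4
```

```bash
python3 -c "from h import *;chk();snap('wrist','w8.png')"
```

```text
[0.4724 0.2368 0.044 ] 0.0308 40.4 F [-1.3 -1.   6.7] M [-0.131  0.131 -0.031] q6 1.373
```

carry_out(
  delta_pos=[
    [0,0,0],
    [0,0,0],
    [0,0,0],
    [0,0,0],
    [0,0,0],
  ],
  turn=[
    [0,0,0.25],
    [0,0,0.5],
    [0,0,0.75],
    [0,0,1],
    [0,0,1],
  ],
  claw=[1,1,1,1,1],
)

```text
clock: 23.5
position: [0.4737, 0.2358, 0.0438]
ee_rot: [0.0, 1.0, 0.004, 0.002]
contact_force: [3.0, -3.8, 3.6]
width: 0.0311
gripper_force: 40.5
```

```bash
cat >> h.py <<'E'
def line(im):
    """white-line angle (deg, image) on the gripped knob"""
    c=im[190:330,190:320].astype(int); red=((c[...,0]>60)&(c[...,1]<40)).astype(np.uint8)
    hull=np.zeros_like(red); P=cv2.findNonZero(red); cv2.fillConvexPoly(hull,cv2.convexHull(P),1); hull=cv2.erode(hull,np.ones((5,5),np.uint8))
    w=((c[...,1]>75)&(hull>0)); ys,xs=np.nonzero(w); (a,s,t)=cv2.minAreaRect(np.stack([xs,ys],1).astype(np.float32))
    v=cv2.fitLine(np.stack([xs,ys],1).astype(np.float32),cv2.DIST_L2,0,.01,.01).ravel()
    print("line",len(xs),"centre",np.round(a)+[190,190],"deg",np.degrees(np.arctan2(v[1],v[0])).round(1),"red rows",P[:,0,1].min()+190,P[:,0,1].max()+190)
E
python3 -c "
from h import *;chk();snap('wrist','w9.png')
for n in('w6','w7','w8','w9'): line(cv2.imread('pics/%s.png'%n)[:,:,::-1])"
```

```text
[0.4737 0.2358 0.0438] 0.0311 40.5 F [ 3.  -3.8  3.6] M [-0.692 -0.427  0.345] q6 1.895
line 210 centre [243. 281.] deg -49.5 red rows 209 297
line 198 centre [257. 262.] deg -58.4 red rows 214 303
line 181 centre [250. 295.] deg -85.4 red rows 220 307
line 180 centre [260. 295.] deg 59.8 red rows 222 311
```

The gripper now slips on the front knob: the white line stays fixed in the world while the gripper turns. So the front foot is firm after about 3.1 rad. Release and rise.

carry_out(
  delta_pos=[
    [0,0,0],
    [0,0,0],
    [0,0,0],
    [0,0,0],
    [0,0,-0.06],
    [0,0,-0.18],
    [0,0,-0.3],
    [0,0,-0.42],
    [0,0,-0.54],
    [0,0,-0.66],
    [0,0,-0.66],
  ],
  turn=[
    [0,0,0],
    [0,0,0],
    [0,0,0],
    [0,0,0],
    [0,0,0],
    [0,0,0],
    [0,0,0],
    [0,0,0],
    [0,0,0],
    [0,0,0],
    [0,0,0],
  ],
  claw=[-0.3,-0.3,-0.3,-0.3,-0.3,-0.3,-0.3,-0.3,-0.3,-0.3,-0.3],
)

```text
clock: 24.65
position: [0.4744, 0.2374, 0.3147]
ee_rot: [-0.003, 1.0, 0.001, 0.007]
contact_force: [-0.2, -0.1, -0.6]
width: 0.0556
gripper_force: 0.0
```

Run:
```python
from h import *
d=snap("wrist","w10.png"); W=world(d); im=d["image"].astype(int)
find("wrist",["front_knob","rear_knob","stand","cover"])
for c in((.471,.236),(.615,.336)):
    m=(im[...,0]>100)&(im[...,1]<60)&(np.hypot(W[...,0]-c[0],W[...,1]-c[1])<.016)&(W[...,2]>.09); P=W[m]; print("top z",np.percentile(P[:,2],[50,80]).round(4),P[:,:2].mean(0).round(4),m.sum())
q=W[(W[...,2]>.2)&(abs(W[...,1]-.33)<.12)&(W[...,0]>.6)]; print("kettle nearest",q[:,0].min() if len(q) else None)
chk(); delta([.6155,.336,.30])
```

```text
wrist front_knob [([0.4688, 0.2361, 0.0872], 0.59)]
wrist rear_knob [([0.6129, 0.3379, 0.0998], 0.77)]
wrist stand [([0.5402, 0.2846, -0.0006], 0.95)]
wrist cover [([0.4142, 0.0481, -0.0013], 0.59), ([0.405, -0.1553, 0.03], 0.37)]
top z [0.108  0.1087] [0.4724 0.2358] 366
top z [0.1117 0.1123] [0.6125 0.3347] 473
kettle nearest None
[0.4702 0.2357 0.3053] 0.0553 0.0 F [-0.5 -0.3 -0.5] M [0.021 0.028 0.063] q6 1.901
pos [0.4702 0.2357 0.3053] shift [ 0.3637 -0.2501  0.0114] rows 4.0
yaw y -89.89 tool z [-0.004 -0.001 -1.   ] q6 1.901
```

carry_out(
  delta_pos=[
    [0.361,-0.25,0],
    [0.361,-0.25,0],
    [0.361,-0.25,0],
    [0.361,-0.25,0],
    [0.361,-0.25,0],
    [0.361,-0.25,0],
  ],
  turn=[
    [0,0,-1],
    [0,0,-1],
    [0,0,-1],
    [0,0,-1],
    [0,0,-1],
    [0,0,-1],
  ],
  claw=[-0.3,-0.3,-0.3,-0.3,-0.3,-0.3],
)

```text
clock: 25.5
position: [0.615, 0.3361, 0.3043]
ee_rot: [0.0, 0.966, 0.259, -0.003]
contact_force: [-0.3, 0.8, 0.7]
width: 0.0553
gripper_force: 0.0
```

carry_out(
  delta_pos=[
    [0,0,0],
    [0,0,0],
    [0,0,0],
    [0,0,0],
  ],
  turn=[
    [0,0,-1],
    [0,0,-1],
    [0,0,-1],
    [0,0,-1],
  ],
  claw=[-0.3,-0.3,-0.3,-0.3],
)

```text
clock: 25.9
position: [0.614, 0.3353, 0.3076]
ee_rot: [0.0, 0.865, 0.502, -0.001]
contact_force: [-0.4, -0.2, 0.4]
width: 0.055
gripper_force: 0.0
```

carry_out(
  delta_pos=[
    [0,0,0],
    [0,0,0],
    [0,0,0],
    [0,0,0],
  ],
  turn=[
    [0,0,-1],
    [0,0,-1],
    [0,0,-1],
    [0,0,-1],
  ],
  claw=[-0.3,-0.3,-0.3,-0.3],
)

```text
clock: 26.3
position: [0.6139, 0.3352, 0.3076]
ee_rot: [-0.0, 0.705, 0.709, -0.001]
contact_force: [-0.3, 0.1, -0.2]
width: 0.0553
gripper_force: 0.0
```

carry_out(
  delta_pos=[
    [0,0,0],
    [0,0,0],
    [0,0,0],
    [0,0,0],
  ],
  turn=[
    [0,0,-1],
    [0,0,-1],
    [0,0,-1],
    [0,0,-1],
  ],
  claw=[-0.3,-0.3,-0.3,-0.3],
)

```text
clock: 26.7
position: [0.6139, 0.3352, 0.3076]
ee_rot: [-0.0, 0.498, 0.867, -0.001]
contact_force: [-0.5, -0.1, -0.1]
width: 0.0555
gripper_force: 0.0
```

carry_out(
  delta_pos=[
    [0,0,0],
    [0,0,0],
    [0,0,0],
    [0,0,0],
  ],
  turn=[
    [0,0,-1],
    [0,0,-1],
    [0,0,-1],
    [0,0,-1],
  ],
  claw=[-0.3,-0.3,-0.3,-0.3],
)

```text
clock: 27.1
position: [0.6139, 0.3352, 0.3076]
ee_rot: [-0.0, 0.256, 0.967, -0.0]
contact_force: [-0.3, 0.9, 0.1]
width: 0.0556
gripper_force: 0.0
```

carry_out(
  delta_pos=[
    [0,0,0],
    [0,0,0],
    [0,0,0],
    [0,0,0],
  ],
  turn=[
    [0,0,-1],
    [0,0,-1],
    [0,0,-1],
    [0,0,-1],
  ],
  claw=[-0.3,-0.3,-0.3,-0.3],
)

```text
clock: 27.5
position: [0.6139, 0.3352, 0.3077]
ee_rot: [-0.0, -0.003, 1.0, -0.0]
contact_force: [-0.5, -0.8, 0.2]
width: 0.0556
gripper_force: 0.0
```

carry_out(
  delta_pos=[
    [0,0,0],
    [0,0,0],
    [0,0,0],
    [0,0,0],
  ],
  turn=[
    [0,0,-1],
    [0,0,-1],
    [0,0,-1],
    [0,0,-1],
  ],
  claw=[-0.3,-0.3,-0.3,-0.3],
)

```text
clock: 27.9
position: [0.6139, 0.3352, 0.3076]
ee_rot: [-0.001, -0.261, 0.965, -0.0]
contact_force: [-0.8, 0.3, 0.6]
width: 0.0555
gripper_force: 0.0
```

Run:
```python
from h import *
d=snap("wrist","w11.png"); find("wrist",["rear_knob"]); W=world(d)
delta([.6145,.336,.047]); chk()
q=W[(W[...,2]>.12)&(W[...,2]<.45)&(np.hypot(W[...,0]-.6145,W[...,1]-.336)<.2)&(np.hypot(W[...,0]-.6145,W[...,1]-.336)>.07)]
r=np.hypot(q[:,0]-.6145,q[:,1]-.336); i=r.argsort()[:400:40]; print(q[i].round(3), r[i].round(3))
```

```text
wrist rear_knob [([0.6134, 0.3378, 0.1003], 0.92)]
pos [0.6141 0.3353 0.3077] shift [-0.0022  0.001   0.6517] rows 6.0
yaw y 120.04 tool z [-0.001 -0.    -1.   ] q6 -1.695
[0.6141 0.3353 0.3077] 0.0554 0.0 F [-0.8  0.1  1. ] M [-0.011  0.029  0.032] q6 -1.695
[[0.706 0.283 0.227]
 [0.71  0.287 0.223]
 [0.71  0.286 0.216]
 [0.702 0.273 0.228]
 [0.708 0.281 0.23 ]
 [0.709 0.283 0.216]
 [0.699 0.267 0.226]
 [0.712 0.288 0.177]
 [0.715 0.295 0.17 ]
 [0.716 0.297 0.171]] [0.106 0.107 0.107 0.108 0.108 0.108 0.108 0.109 0.109 0.109]
```

View pics/w11.png

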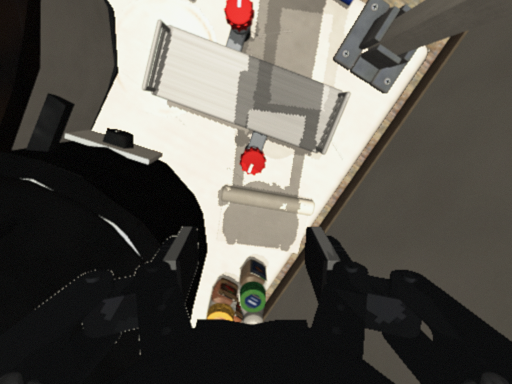

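Run:
```python
from h import *
d=snap("wrist"); c=np.linalg.inv(d["world_to_cam"])[:3,3]; s,p,r=st(); print("cam in tool",r.inv().apply(c-p).round(3))
```

```text
cam in tool [ 0.068 -0.001 -0.173]
```

carry_out(
  delta_pos=[
    [0,0,0.12],
    [0,0,0.24],
    [0,0,0.36],
    [0,0,0.46],
    [0,0,0.54],
    [0,0,0.6],
    [0,0,0.63],
    [0,0,0.65],
    [0,0,0.65],
  ],
  turn=[
    [0,0,0],
    [0,0,0],
    [0,0,0],
    [0,0,0],
    [0,0,0],
    [0,0,0],
    [0,0,0],
    [0,0,0],
    [0,0,0],
  ],
  claw=[-0.3,-0.3,-0.3,-0.3,-0.3,-0.3,-0.3,-0.3,-0.3],
)

```text
clock: 28.95
position: [0.6153, 0.336, 0.0471]
ee_rot: [-0.0, -0.259, 0.966, -0.0]
contact_force: [0.5, -0.6, 0.8]
width: 0.0555
gripper_force: 0.0
```

Run:
```python
from h import *
chk(); d=snap("wrist","w12.png"); find("wrist",["rear_knob"]); line(d["image"])
im=d["image"].astype(int); ys,xs=np.nonzero((im[...,0]>80)&(im[...,1]<50)&(im[...,2]<50)); print("red cols",np.percentile(xs,[2,98]),"rows",np.percentile(ys,[2,98]))
```

```text
[0.6153 0.336  0.0471] 0.0555 0.0 F [ 0.5 -0.6  0.8] M [ 0.002 -0.04   0.027] q6 -1.695
wrist rear_knob [([0.6114, 0.3379, 0.0995], 0.77)]
line 188 centre [263. 277.] deg -41.6 red rows 213 302
red cols [221. 289.] rows [238. 297.]
```

carry_out(
  delta_pos=[
    [0,0,0],
    [0,0,0],
    [0,0,0],
    [0,0,0],
    [0,0,0],
    [0,0,0],
  ],
  turn=[
    [0,0,0],
    [0,0,0],
    [0,0,0],
    [0,0,0],
    [0,0,0],
    [0,0,0],
  ],
  claw=[1,1,1,1,1,1],
  force=40,
)

```text
clock: 29.65
position: [0.6163, 0.3373, 0.0481]
ee_rot: [0.001, -0.26, 0.966, 0.001]
contact_force: [1.1, 5.0, 3.3]
width: 0.0307
gripper_force: 39.8
```

```bash
python3 -c "from h import *;chk();snap('wrist','r0.png')"
```

```text
[0.6163 0.3373 0.0481] 0.0307 39.8 F [1.1 5.  3.3] M [ 0.76  -0.008 -0.063] q6 -1.695
```

carry_out(
  delta_pos=[
    [0,0,0],
    [0,0,0.001],
    [0,0,0.001],
    [0,0,0.0016],
    [0,0,0.0016],
  ],
  turn=[
    [0,0,0.25],
    [0,0,0.5],
    [0,0,0.75],
    [0,0,1],
    [0,0,1],
  ],
  claw=[1,1,1,1,1],
)

```text
clock: 30.2
position: [0.6165, 0.3359, 0.0473]
ee_rot: [0.001, -0.001, 1.0, -0.0]
contact_force: [1.7, 1.9, 4.4]
width: 0.0309
gripper_force: 39.7
```

carry_out(
  delta_pos=[
    [0,0,0],
    [0,0,0.001],
    [0,0,0.001],
    [0,0,0.0016],
    [0,0,0.0016],
  ],
  turn=[
    [0,0,0.25],
    [0,0,0.5],
    [0,0,0.75],
    [0,0,1],
    [0,0,1],
  ],
  claw=[1,1,1,1,1],
)

```text
clock: 30.7
position: [0.6158, 0.3348, 0.0465]
ee_rot: [0.0, 0.257, 0.966, -0.001]
contact_force: [1.0, -0.0, 5.7]
width: 0.0307
gripper_force: 39.8
```

carry_out(
  delta_pos=[
    [0,0,0],
    [0,0,0.001],
    [0,0,0.001],
    [0,0,0.0016],
    [0,0,0.0016],
  ],
  turn=[
    [0,0,0.25],
    [0,0,0.5],
    [0,0,0.75],
    [0,0,1],
    [0,0,1],
  ],
  claw=[1,1,1,1,1],
)

```text
clock: 31.2
position: [0.6145, 0.3343, 0.046]
ee_rot: [-0.0, 0.499, 0.867, -0.002]
contact_force: [0.0, -0.7, 8.1]
width: 0.0308
gripper_force: 39.9
```

carry_out(
  delta_pos=[
    [0,0,0],
    [0,0,0.001],
    [0,0,0.001],
    [0,0,0.0016],
    [0,0,0.0016],
  ],
  turn=[
    [0,0,0.25],
    [0,0,0.5],
    [0,0,0.75],
    [0,0,1],
    [0,0,1],
  ],
  claw=[1,1,1,1,1],
)

```text
clock: 31.7
position: [0.6132, 0.3344, 0.0459]
ee_rot: [-0.0, 0.706, 0.708, -0.003]
contact_force: [-3.4, -1.0, 11.7]
width: 0.0311
gripper_force: 40.3
```

```bash
python3 -c "
from h import *;chk();snap('wrist','r1.png')
for n in('r0','r1'): line(cv2.imread('pics/%s.png'%n)[:,:,::-1])"
```

```text
[0.6132 0.3344 0.0459] 0.0311 40.3 F [-3.4 -1.  11.7] M [-0.239  1.193 -0.036] q6 0.398
line 178 centre [246. 283.] deg -61.6 red rows 211 298
line 203 centre [246. 281.] deg -63.0 red rows 209 296
```

carry_out(
  delta_pos=[
    [0,0,0],
    [0,0,0.001],
    [0,0,0.001],
    [0,0,0.0016],
    [0,0,0.0016],
  ],
  turn=[
    [0,0,0.25],
    [0,0,0.5],
    [0,0,0.75],
    [0,0,1],
    [0,0,1],
  ],
  claw=[1,1,1,1,1],
)

```text
clock: 32.25
position: [0.6123, 0.3351, 0.0459]
ee_rot: [-0.001, 0.865, 0.501, -0.003]
contact_force: [-6.3, -0.5, 14.2]
width: 0.0313
gripper_force: 40.6
```

```bash
python3 -c "
from h import *;chk();line(snap('wrist','r2.png')['image'])"
```

```text
[0.6123 0.3351 0.0459] 0.0313 40.6 F [-6.3 -0.5 14.2] M [ 0.009  1.506 -0.139] q6 0.922
line 202 centre [244. 283.] deg -63.6 red rows 210 298
```

carry_out(
  delta_pos=[
    [0,0,0],
    [0,0,0],
    [0,0,0],
    [0,0,0],
    [0,0,0],
  ],
  turn=[
    [0,0,0.25],
    [0,0,0.5],
    [0,0,0.75],
    [0,0,1],
    [0,0,1],
  ],
  claw=[1,1,1,1,1],
)

```text
clock: 32.8
position: [0.6139, 0.3362, 0.0453]
ee_rot: [0.0, 0.965, 0.261, -0.001]
contact_force: [-2.8, 1.5, 9.7]
width: 0.031
gripper_force: 41.2
```

```bash
python3 -c "
from h import *;chk();line(snap('wrist','r3.png')['image'])"
```

```text
[0.6139 0.3362 0.0453] 0.031 41.2 F [-2.8  1.5  9.7] M [0.293 0.586 0.582] q6 1.443
line 171 centre [249. 288.] deg -86.1 red rows 214 300
```

carry_out(
  delta_pos=[
    [0,0,0],
    [0,0,0],
    [0,0,0],
    [0,0,0],
    [0,0,0],
  ],
  turn=[
    [0,0,0.25],
    [0,0,0.5],
    [0,0,0.75],
    [0,0,1],
    [0,0,1],
  ],
  claw=[1,1,1,1,1],
)

```text
clock: 33.35
position: [0.6145, 0.3363, 0.0448]
ee_rot: [0.0, 1.0, 0.002, -0.001]
contact_force: [-2.4, 3.0, 6.8]
width: 0.031
gripper_force: 41.4
```

```bash
python3 -c "
from h import *;chk();line(snap('wrist','r4.png')['image'])"
```

```text
[0.6145 0.3363 0.0448] 0.031 41.4 F [-2.4  3.   6.8] M [0.454 0.393 0.306] q6 1.968
line 182 centre [258. 289.] deg 58.8 red rows 216 305
```

carry_out(
  delta_pos=[
    [0,0,0],
    [0,0,0],
    [0,0,0],
    [0,0,0],
    [0,0,-0.06],
    [0,0,-0.18],
    [0,0,-0.3],
    [0,0,-0.42],
    [0,0,-0.54],
    [0,0,-0.66],
    [0,0,-0.66],
  ],
  turn=[
    [0,0,0],
    [0,0,0],
    [0,0,0],
    [0,0,0],
    [0,0,0],
    [0,0,0],
    [0,0,0],
    [0,0,0],
    [0,0,0],
    [0,0,0],
    [0,0,0],
  ],
  claw=[-0.3,-0.3,-0.3,-0.3,-0.3,-0.3,-0.3,-0.3,-0.3,-0.3,-0.3],
)

```text
clock: 34.5
position: [0.6184, 0.3372, 0.317]
ee_rot: [-0.003, 1.0, 0.001, 0.007]
contact_force: [0.8, 0.6, 0.5]
width: 0.0555
gripper_force: 0.0
```

```bash
cat >> h.py <<'E'
def ktop(cam):
    d=snap(cam); W=world(d); im=d["image"].astype(int)
    for c in((.471,.236),(.615,.336)):
        m=(im[...,0]>100)&(im[...,1]<60)&(np.hypot(W[...,0]-c[0],W[...,1]-c[1])<.016)&(W[...,2]>.09); P=W[m]
        if len(P): print("top z",np.percentile(P[:,2],[50,80]).round(4),P[:,:2].mean(0).round(4),m.sum())
    return W
E
python3 - <<'E'
from h import *
chk(); ktop("wrist"); find("wrist",["rear_knob","front_knob"])
delta([.47,.22,.305],-80)
E
```

```text
[0.6184 0.3372 0.317 ] 0.0555 0.0 F [0.8 0.6 0.5] M [-0.026 -0.05  -0.01 ] q6 1.969
top z [0.1079 0.1086] [0.6162 0.3365] 383
wrist rear_knob [([0.612, 0.3373, 0.0967], 0.56)]
wrist front_knob []
pos [0.6153 0.3359 0.3075] shift [-0.3638  0.2892  0.0067] rows 4.0
yaw y -89.9 tool z [-0.001 -0.001 -1.   ] q6 1.97
turn z scaled [np.float64(-0.32986885763740853), np.float64(5.6701311423625915)]
```

Both knob tops are at 0.108, so both feet are firm. Now the cups: rotate so the gripper camera faces the robot, away from the roaster handle, and go over the first cup.

carry_out(
  delta_pos=[
    [-0.5,0.6,0],
    [-0.5,0.6,0],
    [-0.5,0.6,0],
    [-0.5,0.6,0],
    [-0.5,0.6,0],
    [-0.5,0.6,0],
    [-0.5,0.6,0],
    [-0.5,0.6,0],
    [-0.5,0.6,0],
  ],
  turn=[
    [0,0,-1],
    [0,0,-1],
    [0,0,-1],
    [0,0,-1],
    [0,0,-1],
    [0,0,-1],
    [0,0,-1],
    [0,0,-1],
    [0,0,-1],
  ],
  claw=[-1,-1,-1,-1,-1,-1,-1,-1,-1],
)

```text
clock: 35.55
position: [0.4165, 0.0964, 0.3073]
ee_rot: [-0.0, 0.966, 0.26, -0.0]
contact_force: [0.4, 0.6, -0.6]
width: 0.0851
gripper_force: 0.0
```

carry_out(
  delta_pos=[
    [-0.35,0.535,0],
    [-0.35,0.535,0],
    [-0.35,0.535,0],
    [-0.35,0.535,0],
    [-0.35,0.535,0],
    [-0.35,0.535,0],
    [-0.35,0.535,0],
  ],
  turn=[
    [0,0,-1],
    [0,0,-1],
    [0,0,-1],
    [0,0,-1],
    [0,0,-1],
    [0,0,-1],
    [0,0,-1],
  ],
  claw=[-1,-1,-1,-1,-1,-1,-1],
)

```text
clock: 36.25
position: [0.4038, -0.1643, 0.3068]
ee_rot: [0.0, 0.867, 0.499, -0.001]
contact_force: [-0.1, -0.1, -0.3]
width: 0.0855
gripper_force: 0.0
```

carry_out(
  delta_pos=[
    [0,0,0],
    [0,0,0],
    [0,0,0],
    [0,0,0],
  ],
  turn=[
    [0,0,-1],
    [0,0,-1],
    [0,0,-1],
    [0,0,-1],
  ],
  claw=[-1,-1,-1,-1],
)

```text
clock: 36.65
position: [0.4038, -0.1584, 0.3073]
ee_rot: [-0.001, 0.704, 0.71, 0.0]
contact_force: [-0.5, 0.6, -0.7]
width: 0.0853
gripper_force: 0.0
```

carry_out(
  delta_pos=[
    [0,0,0],
    [0,0,0],
    [0,0,0],
    [0,0,0],
  ],
  turn=[
    [0,0,-1],
    [0,0,-1],
    [0,0,-1],
    [0,0,-1],
  ],
  claw=[-1,-1,-1,-1],
)

```text
clock: 37.05
position: [0.4039, -0.1582, 0.3073]
ee_rot: [-0.001, 0.496, 0.868, 0.001]
contact_force: [0.5, -0.0, 0.3]
width: 0.085
gripper_force: 0.0
```

carry_out(
  delta_pos=[
    [0,0,0],
    [0,0,0],
    [0,0,0],
    [0,0,0],
  ],
  turn=[
    [0,0,-1],
    [0,0,-1],
    [0,0,-1],
    [0,0,-1],
  ],
  claw=[-1,-1,-1,-1],
)

```text
clock: 37.45
position: [0.4039, -0.1582, 0.3073]
ee_rot: [-0.001, 0.255, 0.967, 0.001]
contact_force: [0.2, 0.3, -0.9]
width: 0.0854
gripper_force: 0.0
```

carry_out(
  delta_pos=[
    [0,0,0],
    [0,0,0],
    [0,0,0],
    [0,0,0],
  ],
  turn=[
    [0,0,-1],
    [0,0,-1],
    [0,0,-1],
    [0,0,-1],
  ],
  claw=[-1,-1,-1,-1],
)

```text
clock: 37.85
position: [0.4039, -0.1582, 0.3073]
ee_rot: [-0.0, -0.004, 1.0, 0.001]
contact_force: [0.2, 0.6, 0.3]
width: 0.0854
gripper_force: 0.0
```

```bash
cat >> h.py <<'E'
def lids(W,zlo=.05,zhi=.07,box=(.33,.49,-.5,-.09)):
    """white lid tops: cluster the points at lid height"""
    m=((W[...,2]>zlo)&(W[...,2]<zhi)&(W[...,0]>box[0])&(W[...,0]<box[1])&(W[...,1]>box[2])&(W[...,1]<box[3])).astype(np.uint8)
    m=cv2.morphologyEx(m,cv2.MORPH_OPEN,np.ones((3,3),np.uint8)); n,l,s,c=cv2.connectedComponentsWithStats(m)
    for i in range(1,n):
        if s[i,4]>100:
            P=W[l==i]; t=P[P[:,2]>np.median(P[:,2])-.004]; lo,hi=np.percentile(t[:,:2],[1,99],axis=0); print("lid",c[i].round(),s[i,4],"mid",((lo+hi)/2).round(4),"size",(hi-lo).round(3),"z",np.median(t[:,2]).round(4))
E
python3 - <<'E'
from h import *
chk(); d=snap("wrist","w13.png"); W=world(d); find("wrist",["paprika_mid","cumin_mid","salt_mid"]); lids(W)
lids(world(snap("side"))); find("side",["paprika_mid","cumin_mid","salt_mid"])
find("side",["cover"])
delta([.405,-.159,-.018],90)
E
```

```text
[ 0.4039 -0.1582  0.3073] 0.0854 0.0 F [0.2 0.6 0.3] M [-0.009 -0.003 -0.044] q6 -2.114
wrist paprika_mid [([0.4031, -0.1554, 0.031], 0.72)]
wrist cumin_mid [([0.4022, -0.2814, 0.026], 0.77), ([0.4154, -0.4047, 0.0336], 0.52)]
wrist salt_mid [([0.4139, -0.4046, 0.0323], 0.95)]
lid [166. 154.] 1650 mid [ 0.4044 -0.2807] size [0.062 0.062] z 0.0601
lid [253. 155.] 1622 mid [ 0.404 -0.155] size [0.061 0.062] z 0.0601
lid [ 83. 163.] 1652 mid [ 0.4182 -0.4032] size [0.061 0.062] z 0.0601
lid [304. 164.] 135 mid [ 0.4195 -0.3999] size [0.063 0.064] z 0.0606
lid [298. 179.] 160 mid [ 0.4055 -0.2784] size [0.062 0.065] z 0.0611
lid [286. 196.] 200 mid [ 0.4044 -0.152 ] size [0.063 0.065] z 0.0606
side paprika_mid [([0.4051, -0.157, 0.031], 0.93), ([0.4017, -0.2783, 0.0019], 0.54)]
side cumin_mid [([0.3976, -0.2803, 0.0292], 0.61)]
side salt_mid [([0.4139, -0.4043, 0.029], 0.74)]
side cover [([0.391, 0.043, -0.0018], 0.64), ([0.4001, -0.2813, 0.0314], 0.39), ([0.5433, 0.2838, -0.0003], 0.35)]
pos [ 0.4024 -0.1593  0.3081] shift [-6.600e-03  7.000e-04  8.152e-01] rows 7.0
yaw y 90.09 tool z [-0.  0. -1.] q6 -2.11
turn z scaled [np.float64(0.002933788561047853), np.float64(-5.997066211438952)]
```

View pics/w13.png

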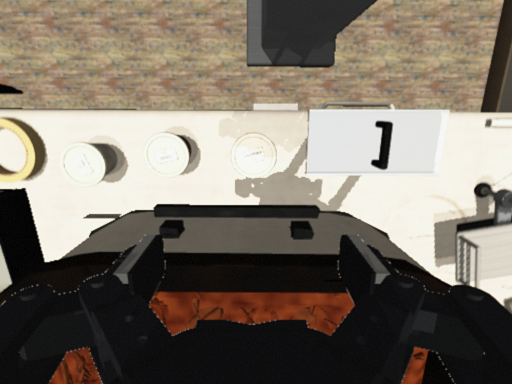

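The wrist view shows three lids at px (253,155), (166,154) and (83,163). It also shows that the cover has been knocked towards the front edge: its edge is at row ~108 and the worktop edge at row ~111. Measuring that.

Run:
```python
from h import *
W=world(snap("wrist"))
m=(abs(W[...,2])<.004)&(W[...,1]>-.09)&(W[...,1]<.2)&(W[...,0]<.45); print("worktop edge x",np.percentile(W[m][:,0],[.2,1]))
m=(W[...,2]>.012)&(W[...,2]<.03)&(W[...,0]<.48)&(W[...,1]>-.1)&(W[...,1]<.18); P=W[m]; print(cv2.minAreaRect((P[:,:2]*1000).astype(np.float32)),np.percentile(P[:,2],[5,50,95]))
for lo,hi in((.33,.36),(.36,.4),(.4,.45)): q=P[(P[:,0]>lo)&(P[:,0]<hi)]; print(lo,q[:,2].mean() if len(q) else None)
m=(W[...,2]>.04)&(W[...,2]<.07)&(W[...,0]<.48)&(W[...,1]>-.05)&(W[...,1]<.12); P=W[m]; print("bar",cv2.minAreaRect((P[:,:2]*1000).astype(np.float32)),np.median(P[:,2]))
find("wrist",["cover","cover_bar"])
```

```text
worktop edge x [0.34707942 0.34860515]
((390.6222229003906, 38.405723571777344), (102.60491943359375, 216.4815216064453), 0.10119887441396713) [0.01690118 0.01832944 0.01976279]
0.33 0.018290757420128298
0.36 0.018340168279031576
0.4 0.01838972378298663
bar ((390.7198791503906, 37.67436599731445), (12.049810409545898, 70.06023406982422), 89.9842758178711) 0.05623025914008378
wrist cover [([0.3886, 0.0408, -0.0044], 0.6)]
wrist cover_bar [([0.3936, 0.0401, 0.0541], 0.57)]
```

The cover's front edge is right at the worktop edge. I'll regrip it and put it back on the clear patch before loading.

carry_out(
  delta_pos=[
    [0.03,0.125,0],
    [0.03,0.25,0],
    [0.03,0.37,0],
    [0.03,0.493,0],
    [0.03,0.493,0.1],
    [0.03,0.493,0.22],
    [0.03,0.493,0.34],
    [0.03,0.493,0.46],
    [0.03,0.493,0.58],
    [0.03,0.493,0.68],
    [0.03,0.493,0.73],
    [0.03,0.493,0.75],
  ],
  turn=[
    [0,0,0],
    [0,0,0],
    [0,0,0],
    [0,0,0],
    [0,0,0],
    [0,0,0],
    [0,0,0],
    [0,0,0],
    [0,0,0],
    [0,0,0],
    [0,0,0],
    [0,0,0],
  ],
  claw=[0,0,0,0,0,0,0,0,0,0,0,0],
)

```text
clock: 39.65
position: [0.3882, 0.0377, 0.0063]
ee_rot: [-0.002, -0.001, 1.0, 0.0]
contact_force: [0.6, -0.5, -0.0]
width: 0.043
gripper_force: 0.0
```

carry_out(
  delta_pos=[
    [0,0,0],
    [0,0,0],
    [0,0,0],
    [0,0,0],
    [0,0,0],
    [0,0,0],
    [0,0,0],
    [0,0,0],
  ],
  turn=[
    [0,0,0],
    [0,0,0],
    [0,0,0],
    [0,0,0],
    [0,0,0],
    [0,0,0],
    [0,0,0],
    [0,0,0],
  ],
  claw=[1,1,1,1,1,1,1,1],
  force=50,
)

```text
clock: 40.45
position: [0.3912, 0.0376, 0.0093]
ee_rot: [0.002, -0.001, 1.0, -0.0]
contact_force: [-0.1, 0.3, 7.0]
width: 0.0109
gripper_force: 51.2
```

```bash
python3 -c "from h import *;chk()"
```

```text
[0.3912 0.0376 0.0093] 0.0109 51.2 F [-0.1  0.3  7. ] M [ 0.002  0.095 -0.012] q6 -1.654
```

carry_out(
  delta_pos=[
    [0,0,-0.03],
    [0,0,-0.04],
    [-0.035,0,-0.04],
    [-0.068,0,-0.04],
    [-0.068,0,-0.04],
    [-0.068,0,-0.02],
    [-0.068,0,-0.008],
    [-0.068,0,-0.003],
    [-0.068,0,0],
    [-0.068,0,0],
  ],
  turn=[
    [0,0,0],
    [0,0,0],
    [0,0,0],
    [0,0,0],
    [0,0,0],
    [0,0,0],
    [0,0,0],
    [0,0,0],
    [0,0,0],
    [0,0,0],
  ],
  claw=[1,1,1,1,1,1,1,1,1,1],
)

```text
clock: 41.45
position: [0.4155, 0.0378, 0.0092]
ee_rot: [-0.001, -0.001, 1.0, -0.0]
contact_force: [-6.7, 0.6, 19.2]
width: 0.011
gripper_force: 52.9
```

```bash
python3 -c "
from h import *;chk();snap('side');find('side',['cover'])"
```

```text
[0.4155 0.0378 0.0092] 0.011 52.9 F [-6.7  0.6 19.2] M [ 0.032  0.882 -0.053] q6 -1.649
side cover [([0.4151, 0.0394, -0.0004], 0.76)]
```

carry_out(
  delta_pos=[
    [0,0,-0.004],
    [0,0,-0.004],
    [0,0,-0.004],
    [0,0,-0.004],
    [0,0,-0.05],
    [0,0,-0.17],
    [0,0,-0.29],
    [0,0,-0.41],
    [0.029,-0.12,-0.45],
    [0.029,-0.24,-0.45],
    [0.029,-0.36,-0.45],
    [0.029,-0.484,-0.45],
  ],
  turn=[
    [0,0,0],
    [0,0,0],
    [0,0,0],
    [0,0,0],
    [0,0,0],
    [0,0,0],
    [0,0,0],
    [0,0,0],
    [0,0,0],
    [0,0,0],
    [0,0,0],
    [0,0,0],
  ],
  claw=[0,0,0,0,0,0,0,0,-1,-1,-1,-1],
)

```text
clock: 42.75
position: [0.4055, -0.1573, 0.1884]
ee_rot: [0.001, -0.001, 1.0, -0.0]
contact_force: [1.4, -0.3, 1.0]
width: 0.0854
gripper_force: 0.0
```

Run:
```python
from h import *
W=world(snap("wrist")); lids(W); find("wrist",["cover"])
delta([.404,-.156,-.016],90); chk()
m=(W[...,2]>.1)&(W[...,2]<.15)&(W[...,0]>.43)&(W[...,0]<.49)&(W[...,1]>-.3)&(W[...,1]<-.07); print("handle min x",np.percentile(W[m][:,0],[1,50]) if m.any() else None)
```

```text
lid [134. 170.] 3088 mid [ 0.4039 -0.2812] size [0.062 0.062] z 0.06
lid [254. 171.] 3010 mid [ 0.4037 -0.1551] size [0.062 0.061] z 0.0601
lid [ 25. 184.] 2758 mid [ 0.4183 -0.3998] size [0.063 0.056] z 0.0599
wrist cover [([0.4152, 0.0397, -0.0033], 0.86)]
pos [ 0.4062 -0.162   0.188 ] shift [0.0059 0.0169 0.51  ] rows 5.0
yaw y 89.7 tool z [ 0.001 -0.004 -1.   ] q6 -2.101
turn z scaled [np.float64(-0.009919750292443534), np.float64(5.990080249707558)]
[ 0.4062 -0.162   0.188 ] 0.0856 0.0 F [0.2 0.4 0.2] M [ 0.068 -0.005 -0.001] q6 -2.101
handle min x [0.45828562 0.46381592]
```

carry_out(
  delta_pos=[
    [0.008,0.005,0.08],
    [0.008,0.005,0.16],
    [0.008,0.005,0.2],
    [0.008,0.005,0.2],
    [0.008,0.005,0.2],
  ],
  turn=[
    [0,0,0],
    [0,0,0],
    [0,0,0],
    [0,0,0],
    [0,0,0],
  ],
  claw=[-1,-1,-1,-1,-1],
)

```text
clock: 43.35
position: [0.4027, -0.1535, 0.1082]
ee_rot: [-0.0, -0.001, 1.0, 0.0]
contact_force: [-0.4, 0.7, -0.1]
width: 0.0855
gripper_force: 0.0
```

Run:
```python
from h import *
delta([.4035,-.155,-.016],90)
```

```text
pos [ 0.4027 -0.1535  0.1082] shift [-0.002  -0.0038  0.3106] rows 3.0
yaw y 90.12 tool z [-0.  0. -1.] q6 -2.099
turn z scaled [np.float64(0.004098394854793241), np.float64(-5.995901605145207)]
```

carry_out(
  delta_pos=[
    [-0.002,-0.003,0.1],
    [-0.002,-0.003,0.19],
    [-0.002,-0.003,0.26],
    [-0.002,-0.003,0.3],
    [-0.002,-0.003,0.31],
    [-0.002,-0.003,0.31],
  ],
  turn=[
    [0,0,0],
    [0,0,0],
    [0,0,0],
    [0,0,0],
    [0,0,0],
    [0,0,0],
  ],
  claw=[-1,-1,-1,-1,-1,-1],
)

```text
clock: 43.95
position: [0.4043, -0.1554, -0.0153]
ee_rot: [0.0, -0.001, 1.0, -0.0]
contact_force: [0.3, -0.3, 0.8]
width: 0.0853
gripper_force: 0.0
```

Run:
```python
from h import *
chk(); snap("wrist","w14.png"); d=snap("side"); a=cv2.resize(d["image"][120:240,230:350,::-1],(480,480)); cv2.imwrite("pics/c4.png",a)
```

```text
[ 0.4043 -0.1554 -0.0153] 0.0853 0.0 F [ 0.3 -0.3  0.8] M [0.028 0.007 0.   ] q6 -2.101
```

View pics/c4.png

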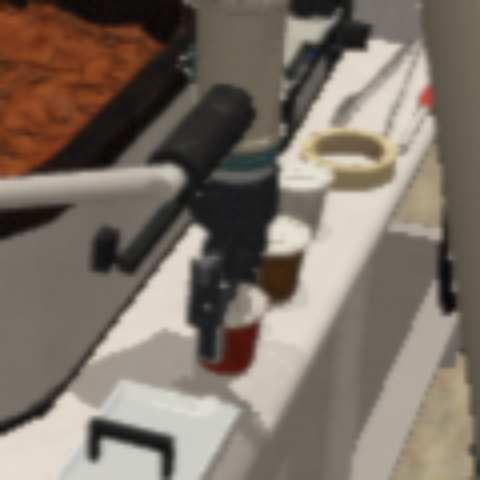

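The fingers stand around the orange-red cup at mid-body. Grip and lift straight up.

carry_out(
  delta_pos=[
    [0,0,0],
    [0,0,0],
    [0,0,0],
    [0,0,0],
    [0,0,0],
    [0,0,0],
    [0,0,-0.03],
    [0,0,-0.1],
    [0,0,-0.22],
    [0,0,-0.34],
    [0,0,-0.46],
    [0,0,-0.58],
  ],
  turn=[
    [0,0,0],
    [0,0,0],
    [0,0,0],
    [0,0,0],
    [0,0,0],
    [0,0,0],
    [0,0,0],
    [0,0,0],
    [0,0,0],
    [0,0,0],
    [0,0,0],
    [0,0,0],
  ],
  claw=[1,1,1,1,1,1,1,1,1,1,1,1],
  force=40,
)

```text
clock: 45.25
position: [0.4026, -0.1546, 0.2185]
ee_rot: [0.0, -0.001, 1.0, -0.0]
contact_force: [0.2, -0.2, -2.9]
width: 0.0639
gripper_force: 45.1
```

carry_out(
  delta_pos=[
    [0,0,-0.12],
    [0,0,-0.22],
    [0,0,-0.22],
  ],
  turn=[
    [0,0,0],
    [0,0,0],
    [0,0,0],
  ],
  claw=[1,1,1],
)

```text
clock: 45.55
position: [0.4059, -0.1565, 0.3103]
ee_rot: [0.006, -0.001, 1.0, -0.003]
contact_force: [0.0, -0.9, -2.8]
width: 0.0638
gripper_force: 45.1
```

Run:
```python
from h import *
chk()
snap("side"); find("side",["cup_paprika","paprika_mid"]); find("wrist",["stand"])
a=np.radians(10.4); o=np.array([.5425,.286])
for k in(73,0,-73): print(k,(o+k/1000*np.array([-np.sin(a),np.cos(a)])).round(4))
delta([.5294,.3578,.3],10.4)
```

```text
[ 0.4059 -0.1565  0.3103] 0.0638 45.1 F [ 0.  -0.9 -2.8] M [-0.042  0.005  0.018] q6 -2.101
side cup_paprika [([0.4075, -0.1546, 0.327], 0.84)]
side paprika_mid [([0.4064, -0.1605, 0.3556], 0.71)]
wrist stand []
73 [0.5293 0.3578]
0 [0.5425 0.286 ]
-73 [0.5557 0.2142]
pos [ 0.4021 -0.1543  0.3025] shift [-0.3204  1.2798  0.0074] rows 11.0
yaw y 90.1 tool z [-0.003  0.002 -1.   ] q6 -2.101
turn z scaled [np.float64(2.6565893976786623), np.float64(-3.343410602321339)]
```

Place the first cup in the right slot, farthest from the post.

carry_out(
  delta_pos=[
    [-0.384,0.91,0],
    [-0.384,0.91,0],
    [-0.384,0.91,0],
    [-0.384,0.91,0],
    [-0.384,0.91,0],
    [-0.384,0.91,0],
    [-0.384,0.91,0],
    [-0.384,0.91,0],
    [-0.384,0.91,0],
    [-0.384,0.91,0],
  ],
  turn=[
    [0,0,1],
    [0,0,1],
    [0,0,1],
    [0,0,1],
    [0,0,1],
    [0,0,1],
    [0,0,1],
    [0,0,1],
    [0,0,1],
    [0,0,1],
  ],
  claw=[1,1,1,1,1,1,1,1,1,1],
)

```text
clock: 46.75
position: [0.5563, 0.2129, 0.3003]
ee_rot: [-0.003, 0.256, 0.967, -0.0]
contact_force: [-0.7, -0.3, -2.5]
width: 0.0635
gripper_force: 45.3
```

carry_out(
  delta_pos=[
    [0,0,0],
    [0,0,0],
    [0,0,0],
    [0,0,0],
  ],
  turn=[
    [0,0,1],
    [0,0,1],
    [0,0,1],
    [0,0,1],
  ],
  claw=[1,1,1,1],
)

```text
clock: 47.15
position: [0.5551, 0.2081, 0.3019]
ee_rot: [-0.001, 0.501, 0.865, -0.002]
contact_force: [-0.2, -0.6, -2.1]
width: 0.0642
gripper_force: 45.3
```

carry_out(
  delta_pos=[
    [0,0,0],
    [0,0,0],
    [0,0,0],
    [0,0,0],
  ],
  turn=[
    [0,0,0.657],
    [0,0,0.657],
    [0,0,0.657],
    [0,0,0.657],
  ],
  claw=[1,1,1,1],
)

```text
clock: 47.55
position: [0.5553, 0.2081, 0.3022]
ee_rot: [-0.001, 0.64, 0.768, -0.002]
contact_force: [0.8, -0.7, -1.1]
width: 0.0636
gripper_force: 45.3
```

Run:
```python
from h import *
chk(); print(st()[0]["qpos"].round(4))
d=snap("wrist","w15.png"); find("wrist",["stand","cup_paprika","front_knob","rear_knob"])
W=world(d); Ws=world(snap("side"))
# deck + rail points
for n,w in(("wrist",W),("side",Ws)):
    m=(w[...,2]>.064)&(w[...,2]<.076)&(abs(w[...,0]-.54)<.1)&(abs(w[...,1]-.286)<.16)
    P=w[m]; print(n,"deck z",np.median(P[:,2]) if len(P) else 0,cv2.minAreaRect((P[:,:2]*1000).astype(np.float32)) if len(P) else 0)
m=(Ws[...,2]>.2)&(Ws[...,2]<.46)&(Ws[...,0]<.5)&(Ws[...,0]>.3)&(Ws[...,1]>.3)&(Ws[...,1]<.5); P=Ws[m]; print("post",np.percentile(P,[1,50,99],axis=0).round(3))
find("side",["cup_paprika"])
delta([.5557,.2098,.058],10.4)
```

```text
[0.5553 0.2081 0.3022] 0.0636 45.3 F [ 0.8 -0.7 -1.1] M [-0.001 -0.029  0.005] q6 0.061
[ 2.4160e-01  2.6950e-01  1.2684e+00 -6.0000e-04  1.6078e+00  6.0900e-02]
wrist stand [([0.5384, 0.2866, -0.0026], 0.94)]
wrist cup_paprika [([0.5561, 0.2069, 0.3165], 0.87)]
wrist front_knob [([0.4681, 0.2367, 0.0906], 0.68)]
wrist rear_knob [([0.6127, 0.3385, 0.0957], 0.91)]
wrist deck z 0.07020781417799732 ((542.9683227539062, 282.43756103515625), (90.14911651611328, 236.5758819580078), 10.7405366897583)
side deck z 0.07097212186609703 ((541.8847045898438, 297.43780517578125), (237.5477294921875, 143.2517547607422), 87.2230453491211)
post [[0.309 0.373 0.204]
 [0.37  0.436 0.394]
 [0.404 0.456 0.459]]
side cup_paprika [([0.5569, 0.2095, 0.3223], 0.82)]
pos [0.5562 0.2091 0.304 ] shift [ 0.0021 -0.0007  0.615 ] rows 5.0
yaw y 10.4 tool z [-0. -0. -1.] q6 0.061
turn z scaled [np.float64(0.00013961140202714735), np.float64(-5.999860388597972)]
```

View pics/w15.png

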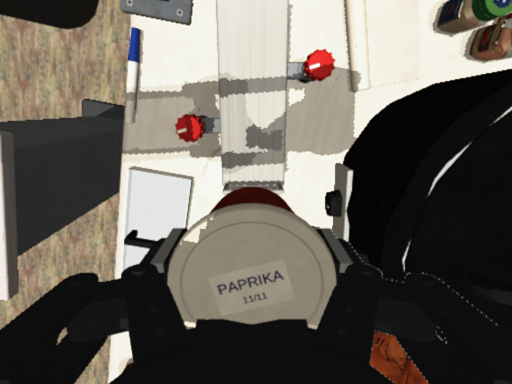

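carry_out(
  delta_pos=[
    [0.011,0,0.1],
    [0.011,0,0.22],
    [0.011,0,0.34],
    [0.011,0,0.44],
    [0.011,0,0.52],
    [0.011,0,0.56],
    [0.011,0,0.56],
  ],
  turn=[
    [0,0,0],
    [0,0,0],
    [0,0,0],
    [0,0,0],
    [0,0,0],
    [0,0,0],
    [0,0,0],
  ],
  claw=[1,1,1,1,1,1,1],
)

```text
clock: 48.6
position: [0.5533, 0.213, 0.0772]
ee_rot: [-0.002, 0.64, 0.768, -0.003]
contact_force: [-0.6, 0.1, -1.8]
width: 0.0636
gripper_force: 45.4
```

Run:
```python
from h import *
chk(); snap("side"); find("side",["cup_paprika"]); delta([.5556,.2133,.058],10.4)
```

```text
[0.5533 0.213  0.0772] 0.0636 45.4 F [-0.6  0.1 -1.8] M [-0.005  0.029  0.039] q6 0.069
side cup_paprika [([0.5542, 0.2127, 0.0909], 0.82), ([0.4689, 0.2358, 0.0911], 0.25)]
pos [0.5561 0.2137 0.0806] shift [-0.0007 -0.0014  0.0565] rows 1.0
yaw y 10.4 tool z [ 0.001  0.    -1.   ] q6 0.069
turn z scaled [np.float64(0.00013397799591340724), np.float64(-5.9998660220040865)]
```

carry_out(
  delta_pos=[
    [0,0,0.02],
    [0,0,0.04],
    [0,0,0.05],
    [0,0,0.056],
    [0,0,0.056],
  ],
  turn=[
    [0,0,0],
    [0,0,0],
    [0,0,0],
    [0,0,0],
    [0,0,0],
  ],
  claw=[1,1,1,1,1],
)

```text
clock: 49.2
position: [0.5553, 0.2135, 0.0574]
ee_rot: [-0.0, 0.64, 0.768, -0.0]
contact_force: [0.7, -0.4, -2.0]
width: 0.0642
gripper_force: 45.4
```

carry_out(
  delta_pos=[
    [0,0,0.003],
    [0,0,0.006],
    [0,0,0.006],
  ],
  turn=[
    [0,0,0],
    [0,0,0],
    [0,0,0],
  ],
  claw=[1,1,1],
)

```text
clock: 49.5
position: [0.5559, 0.2136, 0.0558]
ee_rot: [0.0, 0.64, 0.768, 0.0]
contact_force: [-0.5, -0.3, -0.4]
width: 0.0637
gripper_force: 45.4
```

carry_out(
  delta_pos=[
    [0,0,0.003],
    [0,0,0.003],
  ],
  turn=[
    [0,0,0],
    [0,0,0],
  ],
  claw=[1,1],
)

```text
clock: 49.7
position: [0.556, 0.2137, 0.0557]
ee_rot: [0.0, 0.64, 0.768, 0.001]
contact_force: [-1.6, 0.0, 6.2]
width: 0.064
gripper_force: 45.3
```

carry_out(
  delta_pos=[
    [0,0,0],
    [0,0,0],
    [0,0,0],
    [0,0,0],
    [0,0,0],
    [0,0,-0.04],
    [0,0,-0.14],
    [0,0,-0.26],
    [0,0,-0.38],
    [0,0,-0.5],
    [0,0,-0.6],
    [0,0,-0.6],
  ],
  turn=[
    [0,0,0],
    [0,0,0],
    [0,0,0],
    [0,0,0],
    [0,0,0],
    [0,0,0],
    [0,0,0],
    [0,0,0],
    [0,0,0],
    [0,0,0],
    [0,0,0],
    [0,0,0],
  ],
  claw=[-1,-1,-1,-1,-1,-1,-1,-1,-1,-1,-1,-1],
)

```text
clock: 50.9
position: [0.5586, 0.2144, 0.3011]
ee_rot: [0.004, 0.64, 0.768, 0.005]
contact_force: [0.2, 0.7, 0.4]
width: 0.0853
gripper_force: 0.0
```

Run:
```python
from h import *
chk(); W=world(snap("wrist","w16.png")); find("wrist",["cup_paprika"]); lids(W,.12,.14,(.45,.65,.1,.4))
lids(world(snap("side")),.12,.14,(.45,.65,.1,.4)); find("side",["cover","cumin_mid"]); delta([.404,-.281,.30],90)
```

```text
[0.5586 0.2144 0.3011] 0.0853 0.0 F [0.2 0.7 0.4] M [-0.021  0.021  0.002] q6 0.069
wrist cup_paprika [([0.5547, 0.2119, 0.072], 0.83)]
lid [247. 165.] 2363 mid [0.5568 0.2139] size [0.061 0.062] z 0.1301
lid [280. 254.] 317 mid [0.6199 0.1052] size [0.058 0.01 ] z 0.1334
lid [182. 231.] 144 mid [0.5663 0.2231] size [0.044 0.052] z 0.131
side cover [([0.415, 0.0416, 0.001], 0.82)]
side cumin_mid [([0.3982, -0.2809, 0.0287], 0.77), ([0.3613, 0.2835, -0.0028], 0.2)]
pos [0.5545 0.2133 0.2919] shift [-1.1476 -0.5931 -0.0173] rows 11.0
yaw y 10.39 tool z [-0.004 -0.001 -1.   ] q6 0.069
turn z scaled [np.float64(-2.653614707541163), np.float64(3.3463852924588364)]
```

carry_out(
  delta_pos=[
    [-0.85,-0.44,0],
    [-0.85,-0.44,0],
    [-0.85,-0.44,0],
    [-0.85,-0.44,0],
    [-0.85,-0.44,0],
    [-0.85,-0.44,0],
    [-0.85,-0.44,0],
    [-0.85,-0.44,0],
    [-0.85,-0.44,0],
    [-0.85,-0.44,0],
  ],
  turn=[
    [0,0,-1],
    [0,0,-1],
    [0,0,-1],
    [0,0,-1],
    [0,0,-1],
    [0,0,-1],
    [0,0,-1],
    [0,0,-1],
    [0,0,-1],
    [0,0,-1],
  ],
  claw=[-1,-1,-1,-1,-1,-1,-1,-1,-1,-1],
)

```text
clock: 52.15
position: [0.443, -0.1528, 0.2927]
ee_rot: [-0.002, 0.421, 0.907, 0.0]
contact_force: [-0.1, 0.8, 0.5]
width: 0.0856
gripper_force: 0.0
```

carry_out(
  delta_pos=[
    [-0.18,-0.282,0],
    [-0.18,-0.282,0],
    [-0.18,-0.282,0],
    [-0.18,-0.282,0],
    [-0.18,-0.282,0],
  ],
  turn=[
    [0,0,-1],
    [0,0,-1],
    [0,0,-1],
    [0,0,-1],
    [0,0,-1],
  ],
  claw=[-1,-1,-1,-1,-1],
)

```text
clock: 52.65
position: [0.4048, -0.28, 0.2931]
ee_rot: [-0.001, 0.17, 0.985, 0.001]
contact_force: [1.2, 1.0, -0.5]
width: 0.0851
gripper_force: 0.0
```

carry_out(
  delta_pos=[
    [0,0,0.1],
    [0,0,0.2],
    [0,0,0.3],
    [0,0,0.4],
    [0,0,0.4],
    [0,0,0.4],
  ],
  turn=[
    [0,0,-0.654],
    [0,0,-0.654],
    [0,0,-0.654],
    [0,0,-0.654],
    [0,0,-0.654],
    [0,0,-0.654],
  ],
  claw=[-1,-1,-1,-1,-1,-1],
)

```text
clock: 53.25
position: [0.4053, -0.2791, 0.1344]
ee_rot: [-0.0, -0.0, 1.0, 0.001]
contact_force: [-0.2, -0.4, 0.9]
width: 0.0852
gripper_force: 0.0
```

Run:
```python
from h import *
W=world(snap("wrist")); lids(W); delta([.404,-.281,-.0155],90)
```

```text
lid [248. 184.] 4317 mid [ 0.4037 -0.2818] size [0.062 0.062] z 0.0601
lid [112. 199.] 4247 mid [ 0.4179 -0.4036] size [0.062 0.062] z 0.06
pos [ 0.4061 -0.2804  0.1357] shift [ 0.006  -0.001   0.3781] rows 4.0
yaw y 90.05 tool z [ 0.002 -0.001 -1.   ] q6 -2.317
turn z scaled [np.float64(0.00151892112846402), np.float64(-5.998481078871536)]
```

carry_out(
  delta_pos=[
    [0.007,-0.002,0.1],
    [0.007,-0.002,0.2],
    [0.007,-0.002,0.29],
    [0.007,-0.002,0.34],
    [0.007,-0.002,0.37],
    [0.007,-0.002,0.376],
    [0.007,-0.002,0.376],
  ],
  turn=[
    [0,0,0],
    [0,0,0],
    [0,0,0],
    [0,0,0],
    [0,0,0],
    [0,0,0],
    [0,0,0],
  ],
  claw=[-1,-1,-1,-1,-1,-1,-1],
)

```text
clock: 54.0
position: [0.4034, -0.2825, -0.0147]
ee_rot: [0.001, -0.0, 1.0, -0.001]
contact_force: [0.0, -0.7, -0.0]
width: 0.0858
gripper_force: 0.0
```

carry_out(
  delta_pos=[
    [0,0,0],
    [0,0,0],
    [0,0,0],
    [0,0,0],
    [0,0,0],
    [0,0,0],
  ],
  turn=[
    [0,0,0],
    [0,0,0],
    [0,0,0],
    [0,0,0],
    [0,0,0],
    [0,0,0],
  ],
  claw=[1,1,1,1,1,1],
  force=40,
)

```text
clock: 54.6
position: [0.4031, -0.2824, -0.0143]
ee_rot: [0.002, -0.0, 1.0, -0.001]
contact_force: [-0.5, 0.7, 7.2]
width: 0.0638
gripper_force: 42.2
```

carry_out(
  delta_pos=[
    [0,0,-0.03],
    [0,0,-0.12],
    [0,0,-0.24],
    [0,0,-0.36],
    [0,0,-0.48],
    [0,0,-0.6],
    [0,0,-0.7],
    [0,0,-0.78],
    [0,0,-0.78],
    [0,0,-0.78],
  ],
  turn=[
    [0,0,0],
    [0,0,0],
    [0,0,0],
    [0,0,0],
    [0,0,0],
    [0,0,0],
    [0,0,0],
    [0,0,0],
    [0,0,0],
    [0,0,0],
  ],
  claw=[1,1,1,1,1,1,1,1,1,1],
)

```text
clock: 55.6
position: [0.4014, -0.2811, 0.2962]
ee_rot: [0.0, -0.0, 1.0, -0.0]
contact_force: [-0.4, -0.3, -2.6]
width: 0.064
gripper_force: 45.1
```

Run:
```python
from h import *
chk(); delta([.5422,.286,.30],10.4)
```

```text
[ 0.4014 -0.2811  0.2962] 0.064 45.1 F [-0.4 -0.3 -2.6] M [-0.004 -0.004 -0.048] q6 -2.324
pos [ 0.4014 -0.2811  0.2962] shift [-0.3521  1.4177 -0.0104] rows 12.0
yaw y 90.01 tool z [ 0.001 -0.001 -1.   ] q6 -2.324
turn z scaled [np.float64(2.6535305167043193), np.float64(-3.3464694832956803)]
```

carry_out(
  delta_pos=[
    [-0.23,0.921,0],
    [-0.23,0.921,0],
    [-0.23,0.921,0],
    [-0.23,0.921,0],
    [-0.23,0.921,0],
    [-0.23,0.921,0],
    [-0.23,0.921,0],
    [-0.23,0.921,0],
    [-0.23,0.921,0],
    [-0.23,0.921,0],
  ],
  turn=[
    [0,0,1],
    [0,0,1],
    [0,0,1],
    [0,0,1],
    [0,0,1],
    [0,0,1],
    [0,0,1],
    [0,0,1],
    [0,0,1],
    [0,0,1],
  ],
  claw=[1,1,1,1,1,1,1,1,1,1],
)

```text
clock: 56.6
position: [0.4923, 0.088, 0.2934]
ee_rot: [-0.002, 0.257, 0.966, -0.001]
contact_force: [0.4, 0.0, -2.2]
width: 0.0636
gripper_force: 45.5
```

carry_out(
  delta_pos=[
    [0.14,0.492,0],
    [0.14,0.492,0],
    [0.14,0.492,0],
    [0.14,0.492,0],
    [0.14,0.492,0],
    [0.14,0.492,0],
  ],
  turn=[
    [0,0,1],
    [0,0,1],
    [0,0,1],
    [0,0,1],
    [0,0,1],
    [0,0,1],
  ],
  claw=[1,1,1,1,1,1],
)

```text
clock: 57.2
position: [0.5436, 0.2856, 0.2936]
ee_rot: [-0.001, 0.499, 0.866, -0.001]
contact_force: [-0.5, -0.0, -1.8]
width: 0.0638
gripper_force: 45.7
```

carry_out(
  delta_pos=[
    [0,0,0],
    [0,0,0],
    [0,0,0.1],
    [0,0,0.2],
    [0,0,0.3],
    [0,0,0.4],
    [0,0,0.4],
    [0,0,0.4],
  ],
  turn=[
    [0,0,0.654],
    [0,0,0.654],
    [0,0,0.654],
    [0,0,0.654],
    [0,0,0.654],
    [0,0,0.654],
    [0,0,0.654],
    [0,0,0.654],
  ],
  claw=[1,1,1,1,1,1,1,1],
)

```text
clock: 58.0
position: [0.5435, 0.2833, 0.136]
ee_rot: [0.0, 0.641, 0.768, -0.001]
contact_force: [0.7, -0.7, -1.2]
width: 0.0639
gripper_force: 45.9
```

Run:
```python
from h import *
chk(); snap("wrist"); find("wrist",["cup_cumin","stand"]); snap("side"); find("side",["cup_cumin"]); delta([.5431,.286,.056],10.4)
```

```text
[0.5435 0.2833 0.136 ] 0.0639 45.9 F [ 0.7 -0.7 -1.2] M [-0.015 -0.041  0.045] q6 0.188
wrist cup_cumin [([0.5451, 0.281, 0.1464], 0.68)]
wrist stand [([0.5406, 0.2877, 0.0014], 0.64)]
side cup_cumin [([0.5461, 0.2866, 0.1566], 0.63)]
pos [0.545  0.2857 0.1382] shift [ 0.0014 -0.0054  0.2056] rows 2.0
yaw y 10.38 tool z [ 0.004  0.001 -1.   ] q6 0.189
turn z scaled [np.float64(-0.0006362372047410265), np.float64(5.999363762795258)]
```

carry_out(
  delta_pos=[
    [0.003,-0.003,0.08],
    [0.003,-0.003,0.14],
    [0.003,-0.003,0.18],
    [0.003,-0.003,0.195],
    [0.003,-0.003,0.2],
    [0.003,-0.003,0.2],
  ],
  turn=[
    [0,0,0],
    [0,0,0],
    [0,0,0],
    [0,0,0],
    [0,0,0],
    [0,0,0],
  ],
  claw=[1,1,1,1,1,1],
)

```text
clock: 58.85
position: [0.543, 0.2868, 0.0568]
ee_rot: [0.001, 0.64, 0.768, 0.001]
contact_force: [0.3, -0.1, -2.4]
width: 0.0637
gripper_force: 45.9
```

```bash
python3 -c "from h import *;chk()"
```

```text
[0.543  0.2868 0.0568] 0.0637 45.9 F [ 0.3 -0.1 -2.4] M [ 0.017 -0.024 -0.014] q6 0.191
```

carry_out(
  delta_pos=[
    [0,0,0.003],
    [0,0,0.005],
    [0,0,0.006],
    [0,0,0.006],
  ],
  turn=[
    [0,0,0],
    [0,0,0],
    [0,0,0],
    [0,0,0],
  ],
  claw=[1,1,1,1],
)

```text
clock: 59.25
position: [0.5433, 0.2872, 0.0559]
ee_rot: [0.001, 0.64, 0.768, 0.002]
contact_force: [-0.7, 0.8, 7.0]
width: 0.064
gripper_force: 45.8
```

carry_out(
  delta_pos=[
    [0,0,0],
    [0,0,0],
    [0,0,0],
    [0,0,0],
    [0,0,0],
    [0,0,-0.04],
    [0,0,-0.14],
    [0,0,-0.26],
    [0,0,-0.38],
    [0,0,-0.5],
    [0,0,-0.6],
    [0,0,-0.6],
  ],
  turn=[
    [0,0,0],
    [0,0,0],
    [0,0,0],
    [0,0,0],
    [0,0,0],
    [0,0,0],
    [0,0,0],
    [0,0,0],
    [0,0,0],
    [0,0,0],
    [0,0,0],
    [0,0,0],
  ],
  claw=[-1,-1,-1,-1,-1,-1,-1,-1,-1,-1,-1,-1],
)

```text
clock: 60.45
position: [0.545, 0.2876, 0.3005]
ee_rot: [0.003, 0.64, 0.768, 0.006]
contact_force: [-0.4, 0.8, 0.6]
width: 0.0852
gripper_force: 0.0
```

Run:
```python
from h import *
chk(); W=world(snap("wrist","w17.png")); lids(W,.12,.14,(.45,.65,.15,.4)); snap("side"); find("side",["cover"]); delta([.403,-.404,.30],90)
```

```text
[0.545  0.2876 0.3005] 0.0852 0.0 F [-0.4  0.8  0.6] M [ 0.033 -0.006 -0.017] q6 0.191
lid [248. 166.] 2362 mid [0.5445 0.286 ] size [0.062 0.062] z 0.1301
lid [248. 223.] 2034 mid [0.5568 0.2144] size [0.062 0.062] z 0.13
side cover [([0.4157, 0.0399, -0.0016], 0.89)]
pos [0.5417 0.2863 0.2926] shift [-1.6349 -0.6522 -0.0173] rows 15.0
yaw y 10.39 tool z [-0.001 -0.    -1.   ] q6 0.191
turn z scaled [np.float64(-2.6536890628981173), np.float64(3.3463109371018827)]
```

carry_out(
  delta_pos=[
    [-0.9,-0.34,0],
    [-0.9,-0.34,0],
    [-0.9,-0.34,0],
    [-0.9,-0.34,0],
    [-0.9,-0.34,0],
    [-0.9,-0.34,0],
    [-0.9,-0.34,0],
    [-0.9,-0.34,0],
    [-0.9,-0.34,0],
    [-0.9,-0.34,0],
  ],
  turn=[
    [0,0,-1],
    [0,0,-1],
    [0,0,-1],
    [0,0,-1],
    [0,0,-1],
    [0,0,-1],
    [0,0,-1],
    [0,0,-1],
    [0,0,-1],
    [0,0,-1],
  ],
  claw=[-1,-1,-1,-1,-1,-1,-1,-1,-1,-1],
)

```text
clock: 61.6
position: [0.4722, -0.0925, 0.2915]
ee_rot: [-0.002, 0.421, 0.907, 0.0]
contact_force: [0.0, -0.1, -0.8]
width: 0.0853
gripper_force: 0.0
```

carry_out(
  delta_pos=[
    [-0.5,-0.61,0],
    [-0.5,-0.61,0],
    [-0.5,-0.61,0],
    [-0.5,-0.61,0],
    [-0.5,-0.61,0],
    [-0.5,-0.61,0],
    [-0.5,-0.61,0],
    [-0.5,-0.61,0],
    [-0.5,-0.61,0],
  ],
  turn=[
    [0,0,-1],
    [0,0,-1],
    [0,0,-1],
    [0,0,-1],
    [0,0,-1],
    [0,0,-1],
    [0,0,-1],
    [0,0,-1],
    [0,0,-1],
  ],
  claw=[-1,-1,-1,-1,-1,-1,-1,-1,-1],
)

```text
clock: 62.5
position: [0.4176, -0.4013, 0.2918]
ee_rot: [-0.001, 0.17, 0.985, 0.002]
contact_force: [0.1, 0.2, 1.1]
width: 0.0855
gripper_force: 0.0
```

carry_out(
  delta_pos=[
    [0,0,0.1],
    [0,0,0.2],
    [0,0,0.3],
    [0,0,0.4],
    [0,0,0.4],
    [0,0,0.4],
  ],
  turn=[
    [0,0,-0.3],
    [0,0,-0.3],
    [0,0,-0.3],
    [0,0,-0.3],
    [0,0,-0.3],
    [0,0,-0.3],
  ],
  claw=[-1,-1,-1,-1,-1,-1],
)

```text
clock: 63.1
position: [0.4179, -0.401, 0.1338]
ee_rot: [-0.0, 0.091, 0.996, 0.0]
contact_force: [-0.1, -0.7, 0.3]
width: 0.0855
gripper_force: 0.0
```

Run:
```python
from h import *
chk(); W=world(snap("wrist")); lids(W); delta([.418,-.4035,-.0155])
```

```text
[ 0.4179 -0.401   0.1338] 0.0855 0.0 F [-0.1 -0.7  0.3] M [ 0.018  0.039 -0.042] q6 -2.273
lid [247. 187.] 4301 mid [ 0.4181 -0.4047] size [0.062 0.061] z 0.06
pos [ 0.4186 -0.4024  0.1353] shift [ 0.0018 -0.0025  0.3769] rows 4.0
yaw y 79.5 tool z [ 0.002 -0.002 -1.   ] q6 -2.273
```

carry_out(
  delta_pos=[
    [0.001,-0.006,0.1],
    [0.001,-0.006,0.2],
    [0.001,-0.006,0.29],
    [0.001,-0.006,0.34],
    [0.001,-0.006,0.37],
    [0.001,-0.006,0.376],
    [0.001,-0.006,0.376],
  ],
  turn=[
    [0,0,0],
    [0,0,0],
    [0,0,0],
    [0,0,0],
    [0,0,0],
    [0,0,0],
    [0,0,0],
  ],
  claw=[-1,-1,-1,-1,-1,-1,-1],
)

```text
clock: 63.85
position: [0.4174, -0.4061, -0.0155]
ee_rot: [0.001, 0.092, 0.996, -0.001]
contact_force: [-0.5, 0.6, 0.2]
width: 0.0853
gripper_force: 0.0
```

carry_out(
  delta_pos=[
    [0,0,0],
    [0,0,0],
    [0,0,0],
    [0,0,0],
    [0,0,0],
    [0,0,0],
  ],
  turn=[
    [0,0,0],
    [0,0,0],
    [0,0,0],
    [0,0,0],
    [0,0,0],
    [0,0,0],
  ],
  claw=[1,1,1,1,1,1],
  force=40,
)

```text
clock: 64.45
position: [0.4172, -0.4057, -0.0151]
ee_rot: [0.001, 0.093, 0.996, -0.001]
contact_force: [1.0, 1.4, 7.1]
width: 0.0637
gripper_force: 42.0
```

carry_out(
  delta_pos=[
    [0,0,-0.03],
    [0,0,-0.12],
    [0,0,-0.24],
    [0,0,-0.36],
    [0,0,-0.48],
    [0,0,-0.6],
    [0,0,-0.7],
    [0,0,-0.78],
    [0,0,-0.78],
    [0,0,-0.78],
  ],
  turn=[
    [0,0,0],
    [0,0,0],
    [0,0,0],
    [0,0,0],
    [0,0,0],
    [0,0,0],
    [0,0,0],
    [0,0,0],
    [0,0,0],
    [0,0,0],
  ],
  claw=[1,1,1,1,1,1,1,1,1,1],
)

```text
clock: 65.45
position: [0.4158, -0.4046, 0.2954]
ee_rot: [0.0, 0.092, 0.996, -0.0]
contact_force: [-0.9, -0.1, -3.2]
width: 0.0635
gripper_force: 44.8
```

Run:
```python
from h import *
chk(); delta([.5303,.3572,.30],10.4)
```

```text
[ 0.4158 -0.4046  0.2954] 0.0635 44.8 F [-0.9 -0.1 -3.2] M [ 0.024 -0.011  0.008] q6 -2.277
pos [ 0.4158 -0.4046  0.2954] shift [ 0.0693  1.9245 -0.0128] rows 16.0
yaw y 79.39 tool z [ 0.    -0.001 -1.   ] q6 -2.277
turn z scaled [np.float64(2.299716193874345), np.float64(-3.7002838061256544)]
```

carry_out(
  delta_pos=[
    [0.033,0.961,0],
    [0.033,0.961,0],
    [0.033,0.961,0],
    [0.033,0.961,0],
    [0.033,0.961,0],
    [0.033,0.961,0],
    [0.033,0.961,0],
    [0.033,0.961,0],
    [0.033,0.961,0],
    [0.033,0.961,0],
  ],
  turn=[
    [0,0,1],
    [0,0,1],
    [0,0,1],
    [0,0,1],
    [0,0,1],
    [0,0,1],
    [0,0,1],
    [0,0,1],
    [0,0,1],
    [0,0,1],
  ],
  claw=[1,1,1,1,1,1,1,1,1,1],
)

```text
clock: 66.45
position: [0.4727, -0.0238, 0.2929]
ee_rot: [-0.002, 0.346, 0.938, -0.001]
contact_force: [0.1, -0.6, -2.3]
width: 0.0636
gripper_force: 45.1
```

carry_out(
  delta_pos=[
    [0.4,0.64,0],
    [0.4,0.64,0],
    [0.4,0.64,0],
    [0.4,0.64,0],
    [0.4,0.64,0],
    [0.4,0.64,0],
    [0.4,0.64,0],
    [0.4,0.64,0],
    [0.4,0.64,0],
  ],
  turn=[
    [0,0,1],
    [0,0,1],
    [0,0,1],
    [0,0,1],
    [0,0,1],
    [0,0,1],
    [0,0,1],
    [0,0,1],
    [0,0,1],
  ],
  claw=[1,1,1,1,1,1,1,1,1],
)

```text
clock: 67.35
position: [0.5192, 0.2723, 0.2933]
ee_rot: [-0.0, 0.578, 0.816, -0.002]
contact_force: [-1.0, 0.3, -3.0]
width: 0.0638
gripper_force: 45.3
```

Run:
```python
from h import *
chk(); s,p,r=st(); q=s["qpos"]; print(q.round(4))
from scipy.optimize import least_squares
# planar fit: shoulder (0,h), links L1, L2 with knee angle offset, tool down Lt lumped in h
D=[(.2766,1.5061,.5744,.1999),(.2695,1.2684,.5942,.304),(q[1],q[2],np.hypot(*p[:2]),p[2])]
f=lambda v:[e for a,b,R_,z in D for e in (v[4]+v[0]*np.sin(a)+v[1]*np.sin(a+b+v[2])-R_, v[3]+v[0]*np.cos(a)+v[1]*np.cos(a+b+v[2])-z)]
o=least_squares(f,[.4,.4,0,0.,.0]); print(o.x.round(3),o.cost)
for c in("side","top"):
    W=world(snap(c)).reshape(-1,3); ang=np.arctan2(p[1],p[0]); u=np.array([np.cos(ang),np.sin(ang)]); n=np.array([-u[1],u[0]])
    rad=W[:,:2]@u; lat=W[:,:2]@n; m=(abs(lat)<.14)&(W[:,2]>.3)&(W[:,2]<1.2)&(rad>.1)&(rad<.75)
    for lo in np.arange(.15,.75,.1):
        k=m&(rad>=lo)&(rad<lo+.1); 
        if k.sum()>5: print(c,"r%.2f"%lo,k.sum(),"lat",np.percentile(lat[k],[1,99]).round(3),"z",np.percentile(W[k,2],[1,99]).round(3))
    k=(abs(W[:,0]-.37)<.1)&(abs(W[:,1]-.38)<.09)&(W[:,2]>.41)&(W[:,2]<.48); print(c,"box",np.percentile(W[k],[2,98],axis=0).round(3) if k.sum() else 0)
```

```text
[0.5192 0.2723 0.2933] 0.0638 45.3 F [-1.   0.3 -3. ] M [ 0.017 -0.041  0.016] q6 0.028
[ 3.6530e-01  2.6020e-01  1.3025e+00 -1.5000e-03  1.5823e+00  2.7900e-02]
[ 0.684  0.43   0.144 -0.309 -0.015] 8.486555596580457e-07
side r0.15 42 lat [0.053 0.071] z [0.68  0.687]
side r0.25 805 lat [0.045 0.079] z [0.654 0.688]
side r0.35 1402 lat [0.044 0.084] z [0.646 0.689]
side r0.45 709 lat [-0.005  0.078] z [0.38  0.688]
side r0.55 6909 lat [-0.022  0.068] z [0.336 0.687]
side r0.65 68 lat [-0.014  0.006] z [0.381 0.435]
side box [[0.273 0.364 0.412]
 [0.404 0.447 0.465]]
top r0.15 2795 lat [-0.023  0.138] z [0.742 0.801]
top r0.25 1530 lat [-0.017  0.08 ] z [0.71 0.77]
top r0.35 1272 lat [-0.04   0.136] z [0.463 0.74 ]
top r0.45 769 lat [-0.054  0.069] z [0.429 0.715]
top r0.55 2209 lat [-0.064  0.061] z [0.369 0.732]
top box [[0.271 0.303 0.416]
 [0.405 0.438 0.468]]
```

carry_out(
  delta_pos=[
    [0.183,0.098,0],
    [0.183,0.098,0],
    [0.183,0.098,0],
    [0.183,0.098,0.1],
    [0.183,0.098,0.2],
    [0.183,0.098,0.3],
    [0.183,0.098,0.3],
    [0.183,0.098,0.3],
  ],
  turn=[
    [0,0,0.3],
    [0,0,0.3],
    [0,0,0.3],
    [0,0,0.3],
    [0,0,0.3],
    [0,0,0.3],
    [0,0,0.3],
    [0,0,0.3],
  ],
  claw=[1,1,1,1,1,1,1,1],
)

```text
clock: 68.25
position: [0.5323, 0.3544, 0.1755]
ee_rot: [0.0, 0.641, 0.768, -0.0]
contact_force: [0.8, 0.2, -1.1]
width: 0.0636
gripper_force: 45.5
```

Run:
```python
from h import *
chk(); s,p,r=st(); print(s["qpos"].round(4)); ang=np.arctan2(p[1],p[0]); u=np.array([np.cos(ang),np.sin(ang)]); n=np.array([-u[1],u[0]])
for c in("side","top"):
    W=world(snap(c)).reshape(-1,3); rad=W[:,:2]@u; lat=W[:,:2]@n
    m=(abs(lat)<.12)&(W[:,2]>.475)&(W[:,2]<1.2)
    for lo in np.arange(.3,.75,.04):
        k=m&(rad>=lo)&(rad<lo+.04)
        if k.sum()>5: print(c,"r%.2f"%lo,k.sum(),"lat",np.percentile(lat[k],[1,99]).round(3),"z",np.percentile(W[k,2],[1,99]).round(3))
    k=(W[:,0]>.2)&(W[:,0]<.45)&(abs(W[:,1]-.36)<.11)&(W[:,2]>.425)&(W[:,2]<.475); print(c,"box lat/rad vs r:")
    for lo in np.arange(.3,.6,.04):
        j=k&(rad>=lo)&(rad<lo+.04)
        if j.sum()>3: print("  r%.2f"%lo,j.sum(),"lat min",np.percentile(lat[j],2).round(3),"z",np.percentile(W[j,2],[2,98]).round(3))
```

```text
[0.5323 0.3544 0.1755] 0.0636 45.5 F [ 0.8  0.2 -1.1] M [ 0.012 -0.034  0.037] q6 0.299
[ 4.7910e-01  3.8700e-01  1.4003e+00 -6.0000e-04  1.3549e+00  2.9940e-01]
side r0.30 855 lat [0.052 0.087] z [0.628 0.691]
side r0.34 1247 lat [0.052 0.082] z [0.607 0.691]
side r0.38 1609 lat [0.032 0.078] z [0.589 0.689]
side r0.42 1479 lat [0.024 0.081] z [0.578 0.673]
side r0.46 1357 lat [-0.027  0.078] z [0.576 0.652]
side r0.50 591 lat [-0.034  0.077] z [0.587 0.62 ]
side r0.54 538 lat [-0.039  0.07 ] z [0.579 0.602]
side r0.58 1269 lat [-0.044  0.066] z [0.478 0.607]
side r0.62 2250 lat [-0.044  0.069] z [0.477 0.613]
side r0.66 839 lat [-0.043  0.066] z [0.477 0.609]
side box lat/rad vs r:
  r0.34 15 lat min 0.1 z [0.453 0.466]
  r0.38 324 lat min 0.102 z [0.45  0.469]
  r0.42 266 lat min 0.142 z [0.444 0.469]
  r0.46 186 lat min 0.116 z [0.431 0.45 ]
  r0.50 326 lat min 0.109 z [0.426 0.459]
  r0.54 726 lat min 0.12 z [0.426 0.459]
  r0.58 49 lat min 0.14 z [0.425 0.456]
top r0.30 530 lat [-0.014  0.08 ] z [0.68  0.742]
top r0.34 499 lat [-0.019  0.075] z [0.66 0.72]
top r0.38 453 lat [-0.031  0.07 ] z [0.609 0.699]
top r0.42 596 lat [-0.036  0.076] z [0.607 0.675]
top r0.46 269 lat [-0.044  0.073] z [0.602 0.655]
top r0.50 163 lat [-0.047  0.069] z [0.597 0.617]
top r0.54 166 lat [-0.052  0.065] z [0.585 0.606]
top r0.58 867 lat [-0.061  0.06 ] z [0.477 0.612]
top r0.62 650 lat [-0.065  0.063] z [0.489 0.618]
top r0.66 91 lat [-0.057  0.056] z [0.587 0.611]
top box lat/rad vs r:
  r0.38 157 lat min 0.104 z [0.455 0.473]
  r0.42 79 lat min 0.129 z [0.446 0.469]
  r0.46 63 lat min 0.107 z [0.434 0.452]
  r0.50 196 lat min 0.096 z [0.427 0.461]
  r0.54 219 lat min 0.105 z [0.43  0.464]
```

The depth data shows about 18 mm of lateral clearance between forearm and post, so I can lower the last cup.

carry_out(
  delta_pos=[
    [0.005,0,0.08],
    [0.005,0,0.16],
    [0.005,0,0.22],
    [0.005,0,0.26],
    [0.005,0,0.28],
    [0.005,0,0.288],
    [0.005,0,0.288],
  ],
  turn=[
    [0,0,0],
    [0,0,0],
    [0,0,0],
    [0,0,0],
    [0,0,0],
    [0,0,0],
    [0,0,0],
  ],
  claw=[1,1,1,1,1,1,1],
)

```text
clock: 69.05
position: [0.5326, 0.3584, 0.0611]
ee_rot: [0.001, 0.64, 0.768, 0.001]
contact_force: [0.1, -0.2, -1.7]
width: 0.0638
gripper_force: 45.5
```

```bash
python3 -c "from h import *;chk()"
```

```text
[0.5326 0.3584 0.0611] 0.0638 45.5 F [ 0.1 -0.2 -1.7] M [-0.001 -0.045 -0.015] q6 0.303
```

carry_out(
  delta_pos=[
    [0,0,0.005],
    [0,0,0.009],
    [0,0,0.012],
    [0,0,0.014],
    [0,0,0.014],
  ],
  turn=[
    [0,0,0],
    [0,0,0],
    [0,0,0],
    [0,0,0],
    [0,0,0],
  ],
  claw=[1,1,1,1,1],
)

```text
clock: 69.55
position: [0.5317, 0.3582, 0.0549]
ee_rot: [0.0, 0.64, 0.768, 0.0]
contact_force: [-0.9, 0.4, 1.4]
width: 0.0633
gripper_force: 45.1
```

carry_out(
  delta_pos=[
    [0,0,0.002],
    [0,0,0.002],
  ],
  turn=[
    [0,0,0],
    [0,0,0],
  ],
  claw=[1,1],
)

```text
clock: 69.75
position: [0.5318, 0.3582, 0.0549]
ee_rot: [0.0, 0.64, 0.768, 0.001]
contact_force: [-1.9, -0.7, 6.4]
width: 0.064
gripper_force: 44.8
```

carry_out(
  delta_pos=[
    [0,0,0],
    [0,0,0],
    [0,0,0],
    [0,0,0],
    [0,0,0],
    [0,0,-0.04],
    [0,0,-0.14],
    [0,0,-0.26],
    [0,0,-0.38],
    [0,0,-0.5],
    [0,0,-0.6],
    [0,0,-0.6],
  ],
  turn=[
    [0,0,0],
    [0,0,0],
    [0,0,0],
    [0,0,0],
    [0,0,0],
    [0,0,0],
    [0,0,0],
    [0,0,0],
    [0,0,0],
    [0,0,0],
    [0,0,0],
    [0,0,0],
  ],
  claw=[-1,-1,-1,-1,-1,-1,-1,-1,-1,-1,-1,-1],
)

```text
clock: 70.95
position: [0.5341, 0.3594, 0.3008]
ee_rot: [0.003, 0.64, 0.768, 0.006]
contact_force: [0.4, 0.1, 0.4]
width: 0.0854
gripper_force: 0.0
```

carry_out(
  delta_pos=[
    [-0.3,-0.1,0],
    [-0.3,-0.1,0],
    [-0.3,-0.1,0],
    [-0.3,-0.1,0],
    [-0.3,-0.1,0],
  ],
  turn=[
    [0,0,0],
    [0,0,0],
    [0,0,0],
    [0,0,0],
    [0,0,0],
  ],
  claw=[-1,-1,-1,-1,-1],
)

```text
clock: 71.45
position: [0.5136, 0.2324, 0.293]
ee_rot: [-0.0, 0.641, 0.768, 0.0]
contact_force: [-0.6, 0.7, -0.3]
width: 0.0857
gripper_force: 0.0
```

Run:
```python
from h import *
chk(); W=ktop("wrist"); lids(W,.12,.14,(.45,.65,.15,.42)); find("wrist",["cup_salt","cup_cumin","cup_paprika"])
W=ktop("side"); lids(W,.12,.14,(.45,.65,.15,.42)); find("side",["cover","marker","tape_roll","cup_salt","cup_cumin","cup_paprika"])
m=(W[...,2]>.012)&(W[...,2]<.024)&(W[...,0]<.48)&(W[...,1]>-.1)&(W[...,1]<.17); P=W[m]; print("cover",cv2.minAreaRect((P[:,:2]*1000).astype(np.float32)),np.percentile(P[:,2],[10,50,90]))
snap("top"); find("top",["cover","marker","tape_roll"])
```

```text
[0.5136 0.2324 0.293 ] 0.0857 0.0 F [-0.6  0.7 -0.3] M [-0.003  0.     0.001] q6 0.121
top z [0.108  0.1087] [0.4717 0.2369] 448
top z [0.1081 0.1088] [0.614  0.3365] 488
lid [289.  56.] 3289 mid [0.5326 0.3564] size [0.061 0.062] z 0.1301
lid [286. 125.] 2748 mid [0.5443 0.2857] size [0.062 0.061] z 0.1301
lid [284. 187.] 2339 mid [0.5567 0.2139] size [0.062 0.062] z 0.13
wrist cup_salt [([0.5344, 0.3568, 0.0647], 0.57)]
wrist cup_cumin [([0.5452, 0.2846, 0.0673], 0.76), ([0.5549, 0.2099, 0.1011], 0.46)]
wrist cup_paprika [([0.5584, 0.2134, 0.0684], 0.96)]
top z [0.1058 0.1088] [0.4588 0.2418] 19
top z [0.1086 0.1097] [0.6113 0.3419] 56
lid [171. 254.] 1048 mid [0.5434 0.297 ] size [0.083 0.186] z 0.1308
side cover [([0.4144, 0.039, -0.0], 0.64)]
side marker []
side tape_roll [([0.4026, -0.5477, -0.0035], 0.65), ([0.5286, 0.3585, 0.0988], 0.42)]
side cup_salt [([0.5296, 0.3547, 0.0729], 0.71)]
side cup_cumin [([0.5429, 0.2876, 0.0733], 0.96)]
side cup_paprika [([0.5585, 0.2178, 0.0705], 0.52)]
cover ((230.80372619628906, 36.16211700439453), (475.7077941894531, 223.9003143310547), 0.7471926212310791) [0.01370615 0.01852257 0.02072453]
top cover [([0.4154, 0.0325, 0.0005], 0.69)]
top marker []
top tape_roll [([0.4066, -0.551, -0.0012], 0.59), ([0.5462, 0.2873, 0.0996], 0.31)]
```

```bash
python3 -c "
from h import *
snap('wrist'); find('wrist',['marker','cover']); print(manip.sign_off())"
```

```text
wrist marker [([0.3577, 0.285, -0.0032], 0.86)]
wrist cover [([0.4142, 0.0379, 0.0004], 0.73)]
the job is handed in; nothing more can be done
None
```

The job is handed in: the cover lies flat on the worktop (regripped once after it was knocked to the front edge), both feet were screwed firm before loading, and all three cups stand upright on the deck; the marker and tape roll were left where they were.

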